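Open the combination padlock on its stand and hold the shackle out

TASK

Put the combination padlock, dial up, into its narrow raised stand so that it lies flat between the stops with the shackle sticking out over the end without ears, and let go of it. Then turn the dial, click by click, to the notch at which its pointer points straight at the shackle, where the lock releases. Finally pull the shackle straight out as far as it goes and finish while still holding it there against its spring, with the padlock still lying in the stand and the other things on the bench left alone.

Things in the scene. Friction and masses are not known exactly. Their poses are not given: they have to be found in the camera images.
- padlock: Loose combination padlock on its back, 0.4 to 0.65 kg. Steel case 62 (x) x 60 (y) x 28 mm (z), to be lifted by the sides y = -30 and +30 mm. Origin: centre of the case's underside; z up out of the dial face, +x towards the shackle, which leaves the face x = +31 mm. The black dial on top turns about x = y = 0; the top of its grip is 55.5 mm above the underside.
- shackle_bow (a point): Middle of the crossbar of the U-shaped steel shackle, on the bar's axis; moves with it. Round bar 9 mm thick, crossbar along the padlock's y, 29 mm of it straight. Shut, it is 73.5 mm in +x from the padlock's origin and 14 mm above its underside; clear space in the U 38 (x) by 39 mm (y). Axes as the padlock's.
- shackle (a joint): How far the shackle is drawn out along the padlock's +x: 0 shut, 0.016 m at its end stop. Blocked (under 2 mm of play) unless the dial is within about 0.15 rad of 0. A spring draws it back in: about 2 N shut, 4.5 N at the end stop.
- dial (a joint): Dial angle about the padlock's z, rad, counter-clockwise from above. At 0 the pointer (white ridge and line) points along +x at the shackle: the releasing notch. 12 click notches 0.524 rad apart; under 0.1 N m takes it over a click and it drops into the nearest notch when let go. Starts one to three notches counter-clockwise of 0, so turn it clockwise. Stops at -0.8 and 2.3.
- dial_grip (a point): Middle of the upright grip bar on the dial: 34 mm long (along the point's x, towards the pointer), 10 mm thick (y), 22 mm tall, reaching 11 mm below and above this point. Below it the dial's disc, 47 mm across, 6 mm thick. The dial's axis is 2 mm in +x of this point, which is 44.5 mm above the padlock's underside.
- stand: Fixed stand. Steel foot 116 x 90 x 8 mm, on it an aluminium beam along x, 36 mm wide (y), flat top 50 mm above the bench: narrower than the padlock, so fingers pass down on both sides. Origin: centre of the foot's underside. The shackle must point to +x, the end without ears (roughly the robot's left); its legs pass above the stop bar there.
- stand_seat (a point): Middle of the beam's flat top, 50 mm above the bench, where the centre of the padlock's underside belongs; axes as the stand's. 7 mm above the top rise: stop bars across both ends (inner faces x = -33.5 and +33.5 mm, 70 mm wide) and two ears beside the rear end (inner faces y = -32.5 and +32.5 mm, from x = -41.5 to -17.5).
- beaker: Bystander: small clear beaker, 55 mm across, 71 mm tall, stands on the bench; origin at the centre of its underside.
- dish: Bystander: two stacked small petri dishes, 59 mm across, 30 mm tall; origin at the centre of the underside.
- single_dish: Bystander: one petri dish, 58 mm across, 15 mm tall; origin at the centre of the underside.
There are look-alikes about, which are no part of the job. Leave any orange look-alike of the padlock alone.

How it is judged:
By the outcome, as a careful person would: the job done as asked, in the order asked, and still so for the second after the job is handed in, while the arm keeps its last pose, push and grip.
It also fails if it takes over 67 s, if anything falls off the work surface, if the arm or the gripper's body presses on something with over 40 N, if the wrist force passes 120 N, or if a joint passes its speed limit or range.

ROBOT

A 6-joint arm with a two-finger parallel gripper is mounted at the origin on a cart in front of the work surface, level with it; the furniture and walls round the work are solid. World frame = base frame: x ahead of the robot, y to its left, z up, the work surface at z = 0. Lengths are in mm, angles in degrees, forces in N, time in s.
With the tool pointing down it reaches from about 300 to 850 mm from the base axis. Payload 4.2 kg.
Tool frame: the origin (TCP) lies on the front face of the gripper's body, between the roots of the fingers; the fingertips stand 78 mm ahead of it and the grasp point (between the pads) lies 60 mm ahead of it; x points along the fingers, y is the direction in which the jaws open and shut, and the axes are right-handed (so a half turn about x gives the same grasp; the last joint's range is limited). The gripper opens to 91 mm and grips with 3 to 60 N. Pads are 32 mm wide; open, the fingers measure 118 mm over their backs; the gripper's body (76 mm by 178 mm) begins 60 mm behind the grasp point.
Start: joints at [75.401, 18.312, 89.639, -0, 72.044, -1.146], TCP at [133.772, 559.231, 292.276] pointing down, gripper open.
Joint ranges: [-177.97, 177.97], [-48.28, 115.42], [12.27, 149.76], [-77.06, 257.06], [2.81, 150.46], [-146.56, 146.56]. Speed limits (degrees/s): [147.25, 147.25, 180, 180, 180, 180].

INTERFACE

Orientations are given as [roll, pitch, yaw] about the fixed x, y, z axes, in that order (R = Rz(yaw) Ry(pitch) Rx(roll)).
In Python, from workcell import status, viewer, env gives the robot as it stands. The module is installed in compiled form; this text tells all that it offers.
- The arm moves only by the tool move_arm, never from a script. Its argument "moves" is a list of rows, each a list of 3 entries, a list of its own where there are three numbers: the shift along the tool's x, y, z in cm, then the turn about the tool's x in rad, then the gripper's target within -1 to 1 (fully open at 1, half-way at 0, shut at -1). A call has 1 to 20 rows; each row is the pose to reach, as a shift and turn from the pose commanded when the call began, along the tool's axes at that moment; what a row does not reach only later rows make up. A row lasts 1/8 s, in which the tool goes at most 62.5 mm and 10.7 degrees, less where a joint would pass 70% of its speed; a pose out of reach is approached as far as the arm can. A call with a gripper value outside its range is refused whole. The fingers move at their own pace and stop on an object; "force" is the grip in N (left out, the last holds). Time passes only in rows, so rows that repeat a pose let the fingers close. It gives the time, the measured TCP pose, the force and the opening at its end, in the units of the state.
- status.state(): the state, without advancing time (a new reading comes with each control period).
- viewer.grab_frame(name): name is "side" or "top"; returns the picture (480x640x3 uint8, red, green, blue); there is no depth.
- viewer.get_calibration(name): a dict with "camera_matrix" (3x3 intrinsics, pixels), "eye" and "rotation" of the camera in the world. Camera axes: x right, y down, z forward; pixel columns grow to the right and rows downward; lengths in mm; the calibration is good to about 2 mm. A picture is of the moment at which its call begins. get_calibration takes no time and is no camera call.
- env.job_done(): hands the job in, once; it reports no verdict.
The state is a dict: "time_s": time; "qpos": joint angles; "qvel": joint speeds; "effort": joint torques, N m; "ee_pos": TCP position; "ee_rot": TCP orientation; "force": force on the tool from outside, world axes, zero at the start; "torque": the same for the moment, N m; "gripper_width": finger opening in mm.
Only numpy, scipy, OpenCV 4.12 (cv2) and the standard library are available. Lean on these libraries where they do the work, as an engineer would, in place of code of your own. Each camera call takes 0.05 s, during which the arm holds its last target.

## Working session

There is one attempt and no reset: what is moved stays moved. The work goes in short steps, Python scripts to look and compute and a tool call to move; the robot and the scene stay as the last step left them, time stands still between calls to the robot, and variables do not carry over. Pictures are saved under pics/ and viewed, and the job is handed in when it is done.

Besides the shell and the picture viewer there is one more tool, called after "Request:" as name(argument=value, ...), one argument or row to a line, values as JSON. move_arm: Moves the arm, as the interface text tells. Its arguments: {"type":"object","properties":{"moves":{"type":"array","items":{"type":"array"}},"force":{"type":"number"}},"required":["moves"]}

```bash
mkdir -p pics; python3 - <<'E'
from workcell import status, viewer
import cv2
s=status.state(); print({k:s[k] for k in('time_s','ee_pos','ee_rot','gripper_width','force')})
for n in('side','top'):
    f=viewer.grab_frame(n); cv2.imwrite(f'pics/{n}0.png',f[:,:,::-1]); c=viewer.get_calibration(n); print(n,c)
E
```

```text
{'time_s': 0.0, 'ee_pos': array([133.66613347, 558.86373987, 291.41394779]), 'ee_rot': array([ -91.01771619,   89.89679265, -104.4670068 ]), 'gripper_width': 91.05447960194435, 'force': array([ 0.26914964,  0.21446465, -0.00216327])}
side {'camera_matrix': array([[551.26266442,   0.        , 330.6981251 ],
       [  0.        , 551.26266442, 239.47420069],
       [  0.        ,   0.        ,   1.        ]]), 'eye': array([  -30.52865586, -1008.40281725,   899.21695485]), 'rotation': array([-1.23963636e+02, -9.84218395e-02, -2.72016387e+01])}
top {'camera_matrix': array([[436.31763237,   0.        , 315.75384701],
       [  0.        , 436.31763237, 237.71088311],
       [  0.        ,   0.        ,   1.        ]]), 'eye': array([ 299.53812605,  109.66197765, 1219.78388991]), 'rotation': array([-168.28154992,    0.26591036,  -97.78359729])}
```

View pics/side0.png

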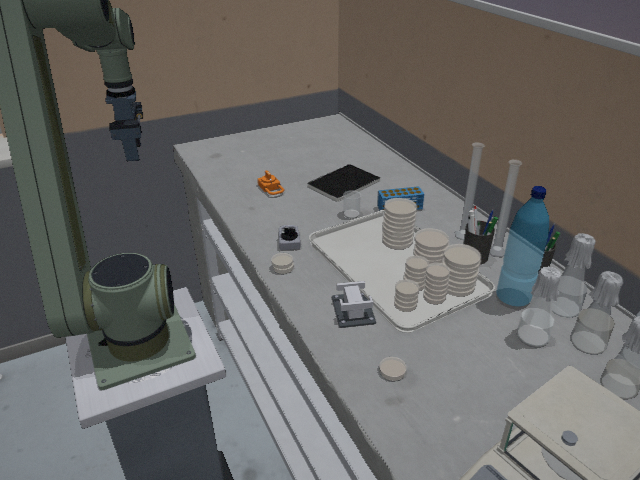

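View pics/top0.png

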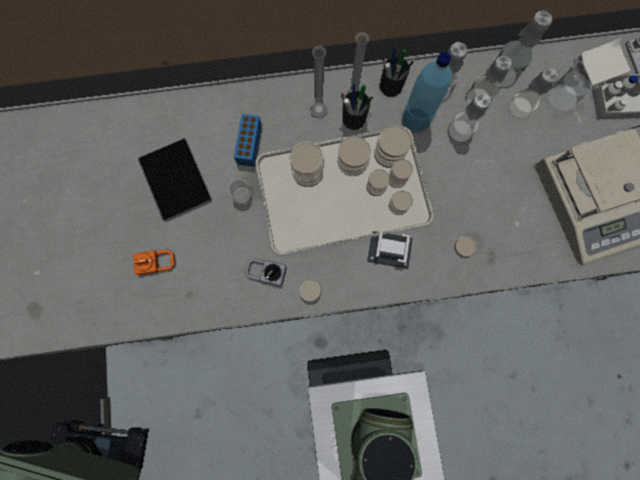

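```bash
cat > h.py <<'E'
import numpy as np, cv2
from scipy.spatial.transform import Rotation as R
from workcell import status, viewer
class Cam:
    def __init__(s,n):
        c=viewer.get_calibration(n); s.K=np.array(c['camera_matrix']); s.e=np.array(c['eye']); s.R=R.from_euler('xyz',c['rotation'],degrees=True).as_matrix(); s.n=n
    def proj(s,p):
        q=(np.atleast_2d(p)-s.e)@s.R; q=q@s.K.T; return q[:,:2]/q[:,2:]
    def ray(s,uv):
        uv=np.atleast_2d(uv).astype(float); d=np.c_[uv,np.ones(len(uv))]@np.linalg.inv(s.K).T@s.R.T; return d
    def plane(s,uv,z):
        d=s.ray(uv); return s.e+d*((z-s.e[2])/d[:,2])[:,None]
def crop(f,u,v,w,h,k,name,grid=True):
    u0,v0=int(u-w/2),int(v-h/2); c=f[v0:v0+h,u0:u0+w]
    c=cv2.resize(c,None,fx=k,fy=k,interpolation=cv2.INTER_CUBIC)[:,:,::-1].copy()
    for i in range(0,w):
        if (u0+i)%10==0: cv2.line(c,(i*k,0),(i*k,6),(0,0,255),1); cv2.putText(c,str(u0+i),(i*k,16),0,.35,(0,0,255),1)
    for j in range(0,h):
        if (v0+j)%10==0: cv2.line(c,(0,j*k),(6,j*k),(0,0,255),1); cv2.putText(c,str(v0+j),(8,j*k+4),0,.35,(0,0,255),1)
    cv2.imwrite('pics/'+name,c)
E
python3 - <<'E'
from h import *
t=Cam('top');s=Cam('side')
st=status.state(); p=np.array([133.7,559.2,292.3]); print(s.proj(p),t.proj(p))
ft=cv2.imread('pics/top0.png')[:,:,::-1]; fs=cv2.imread('pics/side0.png')[:,:,::-1]
crop(ft,270,271,60,45,12,'c_lock_t.png');crop(ft,391,249,60,45,12,'c_st_t.png')
crop(fs,289,240,60,45,12,'c_lock_s.png');crop(fs,354,304,60,45,12,'c_st_s.png')
print(t.plane([[268,271],[391,249],[310,291],[466,246],[240,193]],20).round())
E
```

```text
[[128.35227915 126.79192974]] [[104.4282973  444.31244513]]
[[ 472.  225.   20.]
 [ 486. -122.   20.]
 [ 401.  117.   20.]
 [ 466. -331.   20.]
 [ 706.  279.   20.]]
```

View pics/c_lock_t.png

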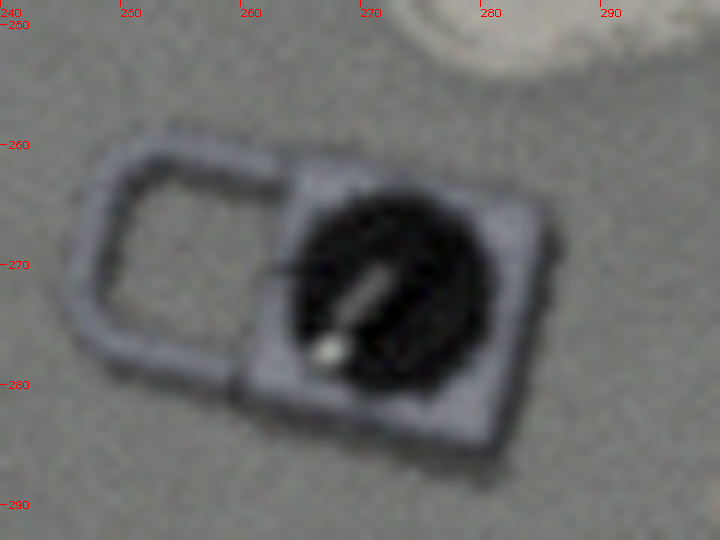

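View pics/c_st_t.png

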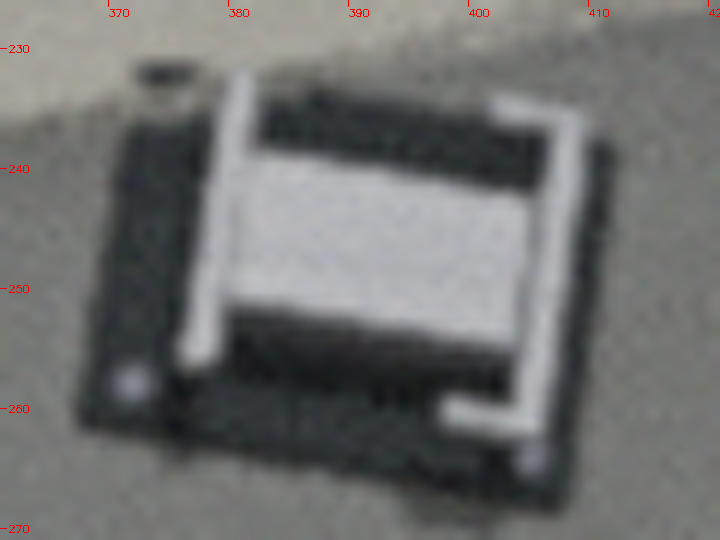

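View pics/c_lock_s.png

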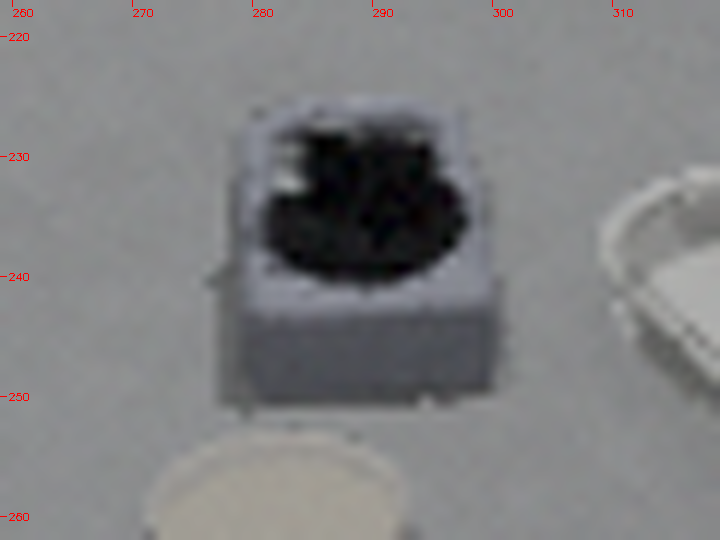

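View pics/c_st_s.png

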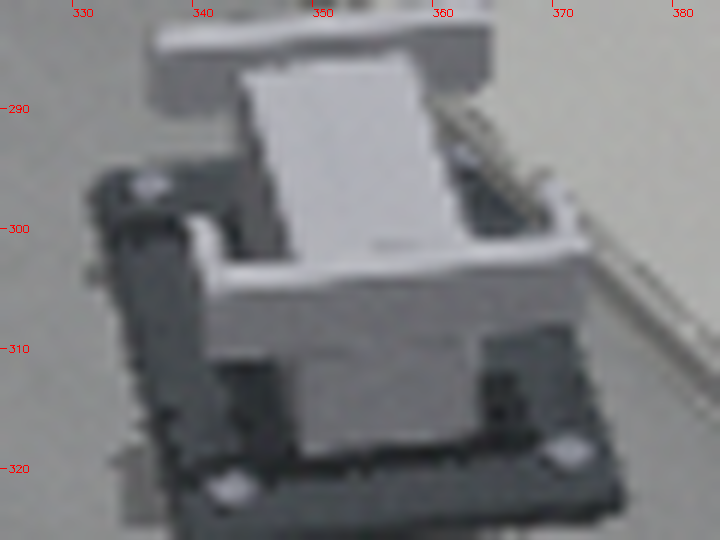

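```bash
cat > m.py <<'E'
from h import *
t=Cam('top');s=Cam('side')
def fit(P,M):
    # rigid 2D fit model M -> world P
    m0=M.mean(0);p0=P.mean(0);A=(M-m0);B=(P-p0)
    a=np.arctan2((A[:,0]*B[:,1]-A[:,1]*B[:,0]).sum(),(A*B).sum())
    r=np.array([[np.cos(a),-np.sin(a)],[np.sin(a),np.cos(a)]])
    o=p0-r@m0; return o.round(1),np.degrees(a).round(2),(P-(M@r.T+o)).round(1).tolist()
def go(name,cam,uv,z,M):
    uv=np.array(uv)-.5; z=np.broadcast_to(z,len(uv))
    P=np.array([cam.plane(u,zz)[0,:2] for u,zz in zip(uv,z)]); print(name,*fit(P,np.array(M,float)))
E
python3 - <<'E'
from m import *
go('lock top',t,[(264,261.7),(284.7,265),(280.5,285),(260.3,280.6)],28,[(31,-30),(-31,-30),(-31,30),(31,30)])
go('bow outer?',t,[(246.5,259.8),(244.8,275)],14,[(78,-14.5),(78,14.5)])
go('dialdisk',t,[(272.3,271.5),(267,277)],34,[(0,0),(0,0)])
go('lock side',s,[(279.3,242.7),(299.9,242.5),(279.3,250.8),(299.9,249.5),(279.8,227.5),(297.3,226.5)],[28,28,0,0,28,28],[(-31,30),(-31,-30),(-31,30),(-31,-30),(31,30),(31,-30)])
go('stand top bars',t,[(381.9,232.3),(378.4,256),(409.3,235.6),(405,262.2)],57,[(33.5,-35),(33.5,35),(-41.5,-35),(-41.5,35)])
go('beam',t,[(379.8,251),(381.9,238.7),(404.8,242),(403.2,255)],50,[(33.5,18),(33.5,-18),(-33.5,-18),(-33.5,18)])
go('foot',t,[(371.3,235.6),(367.3,261.5),(411.8,238.5),(408,268.5)],8,[(58,-45),(58,45),(-58,-45),(-58,45)])
E
```

```text
lock top [464.9 214.2] 71.71 [[-3.9, -0.7], [-1.3, 2.6], [2.6, 1.8], [2.6, -3.7]]
bow outer? [476.2 211.2] 77.74 [[6.7, -1.5], [-6.7, 1.5]]
dialdisk [461.8 221.5] 0.0 [[6.5, -8.0], [-6.5, 8.0]]
lock side [465.9 218.6] 67.82 [[-0.4, -5.9], [-4.1, -8.6], [-1.6, -5.0], [-2.4, -3.0], [8.1, 9.1], [0.4, 13.5]]
stand top bars [ 489.3 -118.5] 71.77 [[-1.9, 0.3], [1.3, -1.4], [2.3, -0.8], [-1.7, 1.8]]
beam [ 489.1 -120.2] 72.78 [[0.1, -1.3], [-1.4, -2.0], [0.9, 1.7], [0.4, 1.6]]
foot [ 484.9 -118.5] 74.17 [[-8.5, 0.4], [6.3, -1.1], [-0.8, -0.3], [3.0, 1.0]]
```

```bash
cat >> m.py <<'E'
from scipy.ndimage import map_coordinates, gaussian_filter1d
def avg(n,k=6): return np.mean([viewer.grab_frame(n).astype(float) for _ in range(k)],0)
def edge(img,a,b,sign=0,hw=2.5,trim=.15):
    """img scalar; a,b pixel-centre coords; sign +1: brighter on right-hand normal side. returns line (p,d),rms"""
    a=np.array(a,float);b=np.array(b,float);d=(b-a)/np.linalg.norm(b-a);n=np.array([-d[1],d[0]])
    pts=[];o=np.arange(-hw,hw+.01,.1)
    for f in np.linspace(trim,1-trim,25):
        p=a+f*(b-a);q=p+o[:,None]*n
        g=np.gradient(gaussian_filter1d(map_coordinates(img,[q[:,1],q[:,0]],order=1),5))
        g=np.abs(g) if sign==0 else np.maximum(g*sign,0)
        g=np.where(g>.5*g.max(),g,0); pts.append(p+n*(g*o).sum()/g.sum())
    pts=np.array(pts,np.float32)
    l=cv2.fitLine(pts,cv2.DIST_HUBER,0,.01,.01).ravel(); r=(pts-l[2:])@np.array([-l[1],l[0]])
    return l[2:],l[:2],r.std()
def isect(l,m):
    k=np.linalg.solve(np.c_[l[1],-m[1]],m[0]-l[0]); return l[0]+k[0]*l[1]
def poly(img,uv,signs=None,hw=2.5):
    uv=np.array(uv)-.5;N=len(uv)
    L=[edge(img,uv[i],uv[(i+1)%N],0 if signs is None else signs[i],hw) for i in range(N)]
    print('rms',[round(float(l[2]),2) for l in L])
    return np.array([isect(L[i-1],L[i]) for i in range(N)])+.5
E
python3 - <<'E'
from m import *
ft=avg('top');fs=avg('side');np.savez('f0.npz',t=ft,s=fs)
print(ft[277,300],ft[263,282],fs[247,290],fs[240,273])
crop(ft.clip(0,255).astype(np.uint8),272,271,66,46,12,'a_lock_t.png')
crop(fs.clip(0,255).astype(np.uint8),289,236,60,45,12,'a_lock_s.png')
b=(ft[:,:,2]-ft[:,:,0]);b=((b+10)*6).clip(0,255).astype(np.uint8)
crop(np.dstack([b]*3),272,271,66,46,12,'a_lock_b.png')
E
```

```text
[117.66666667 119.5        116.5       ] [100.66666667 102.33333333 101.        ] [75.         77.5        83.16666667] [140.         140.83333333 142.66666667]
```

View pics/a_lock_t.png

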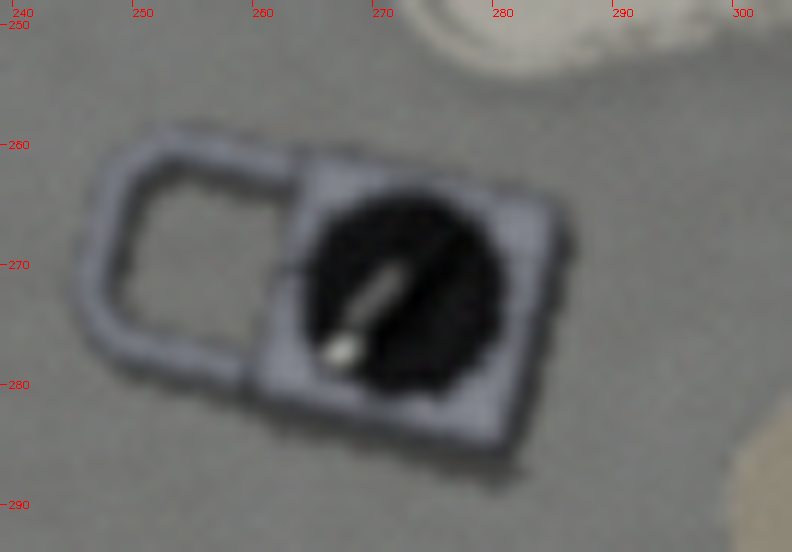

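View pics/a_lock_b.png

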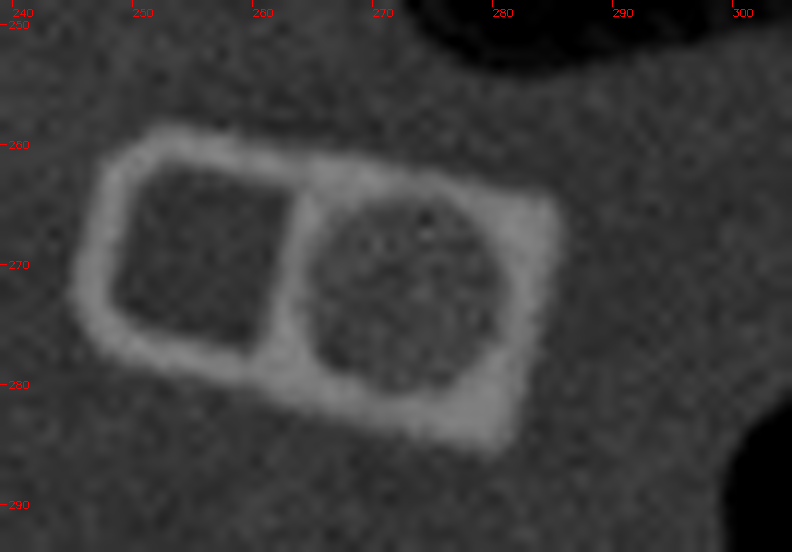

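View pics/a_lock_s.png

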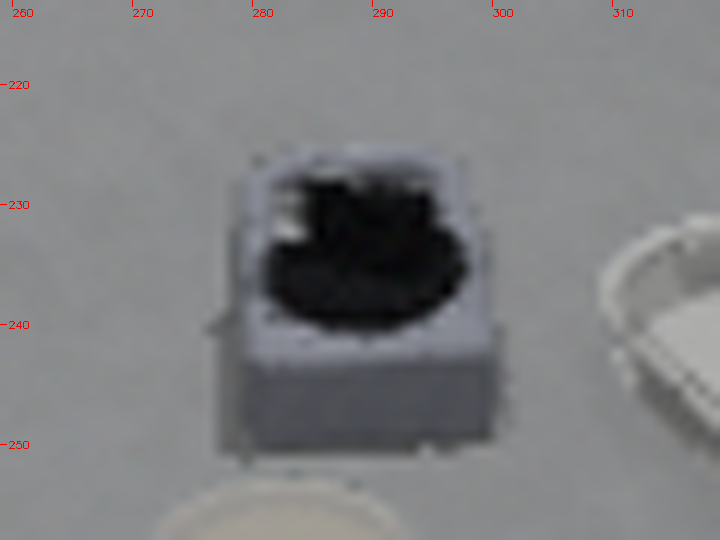

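```bash
python3 - <<'E'
from m import *
z=np.load('f0.npz');ft,fs=z['t'],z['s']
b=cv2.GaussianBlur(ft[:,:,2]-ft[:,:,0],(0,0),.5)
M=[(31,-30),(-31,-30),(-31,30),(31,30)]
c=poly(b,[(264,261.5),(284.8,264.8),(281,285),(260.5,280.5)]);print(c.round(2))
go('lock chroma',t,c,28,M)
g=ft.mean(2)
c=poly(g,[(264,261.5),(284.5,264.8),(280.8,285),(260.5,280.5)],hw=1.5);print(c.round(2))
go('lock gray',t,c,28,M)
# shackle outer crossbar & legs
for im in (b,g):
    L=[edge(im,(248.0,260.8),(244.5,273.2),0,2),edge(im,(252,258.5),(262,260.5),0,2),edge(im,(249,279),(259,281),0,2)]
    q=np.array([isect(L[0],L[1]),isect(L[0],L[2])])+.5
    print(q,[l[2] for l in L]); go('shackle',t,q,14,[(78,-24),(78,24)])
# dial disc
m=(ft.max(2)<60).astype(np.uint8); n,lab,stt,cen=cv2.connectedComponentsWithStats(m[255:290,255:292]);
for i in range(1,n):
    if stt[i,4]>50: print(stt[i],cen[i]+[255.5,255.5], t.plane(cen[i]+[255,255],34))
# stand
S=cv2.GaussianBlur(g,(0,0),.5)
c=poly(S,[(379.8,251),(381.9,238.7),(404.8,242),(403.2,255)],hw=1.5); go('beam',t,c,50,[(33.5,18),(33.5,-18),(-33.5,-18),(-33.5,18)])
c=poly(S,[(367.3,261.5),(371.3,233.6),(411.8,238.5),(408,268.5)],hw=2); print(c);go('foot',t,c,8,[(58,45),(58,-45),(-58,-45),(-58,45)])
c=poly(S,[(405,262.2),(378.4,256),(381.9,232.3),(409.3,235.6)],hw=1.5);print(c)
crop(ft.clip(0,255).astype(np.uint8),391,249,60,45,12,'a_st_t.png')
crop(fs.clip(0,255).astype(np.uint8),354,304,60,50,12,'a_st_s.png')
E
```

```text
rms [0.27, 0.26, 0.2, 0.06]
[[264.38 260.44]
 [285.86 264.99]
 [281.3  285.88]
 [259.68 280.98]]
lock chroma [464.8 213.1] 70.28 [[-0.8, -0.0], [-0.6, 1.1], [0.5, 0.1], [0.9, -1.2]]
rms [0.33, 0.14, 0.16, 0.36]
[[264.27 261.21]
 [285.01 266.28]
 [280.75 285.07]
 [260.5  280.58]]
lock gray [464.3 213.6] 70.21 [[-2.4, 0.0], [-3.3, 3.3], [3.5, 0.8], [2.2, -4.1]]
[[248.82054 257.4378 ]
 [243.39961 277.32962]] [np.float32(0.071610115), np.float32(0.047649037), np.float32(0.051504996)]
shackle [464.5 213.4] 68.82 [[4.4, -1.7], [-4.4, 1.7]]
[[250.18591 259.8496 ]
 [245.00389 278.76752]] [np.float32(0.034851328), np.float32(0.025534276), np.float32(0.06486571)]
shackle [458.4 209.9] 68.7 [[3.0, -1.2], [-3.0, 1.2]]
[  9   9  17  17 202] [273.11881188 272.43564356] [[465.43041452 211.50029188  34.        ]]
rms [0.11, 0.03, 0.15, 0.04]
beam [ 488.9 -121.2] 72.14 [[-0.5, -2.5], [-0.9, -2.1], [0.7, 2.1], [0.8, 2.5]]
rms [0.08, 0.45, 0.11, 0.08]
[[366.98108 261.9273 ]
 [371.81403 233.07648]
 [411.7276  237.34935]
 [408.246   269.11932]]
foot [ 486.8 -119.1] 73.47 [[2.5, 0.2], [-3.8, -0.9], [1.5, 0.2], [-0.2, 0.5]]
rms [0.2, 0.62, 0.15, 0.11]
[[405.64627 262.52936]
 [377.38004 256.49176]
 [381.6666  232.07626]
 [409.76703 236.64249]]
```

View pics/a_st_t.png

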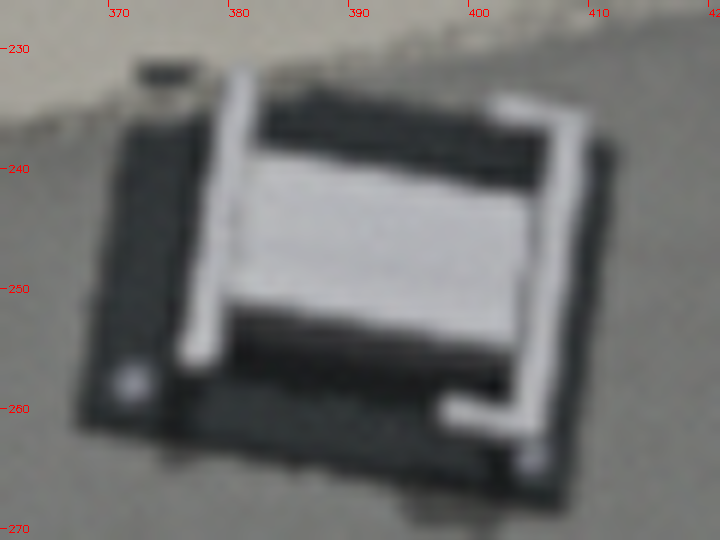

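View pics/a_st_s.png

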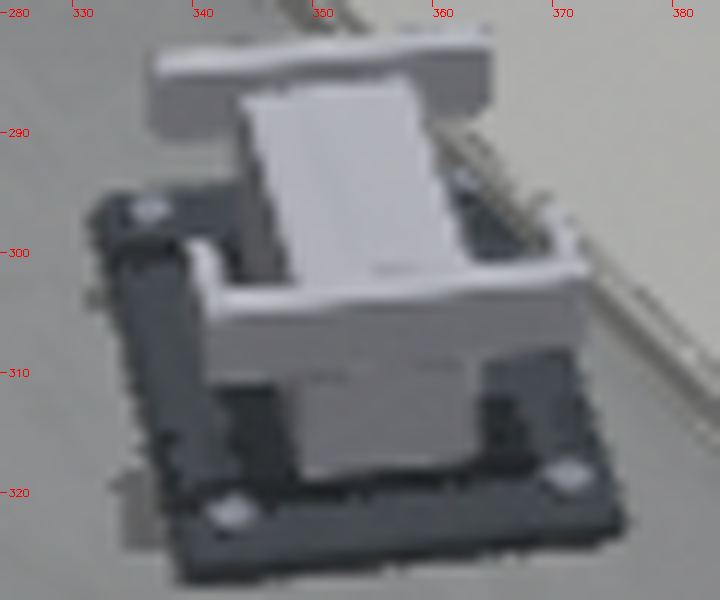

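```bash
python3 - <<'E'
from m import *
go('lock side front',s,[(279.5,242.9),(300,242.4),(279.3,250.6),(300,249.8)],[28,28,0,0],[(-31,30),(-31,-30),(-31,30),(-31,-30)])
go('lock side sides',s,[(279.5,242.9),(300,242.4),(279.8,225.3),(297.3,225.3)],[28]*4,[(-31,30),(-31,-30),(31,30),(31,-30)])
go('stand bars side',s,[(341,304.8),(373,301.8),(336.6,285.2),(365,282.5)],57,[(-41.5,35),(-41.5,-35),(33.5,35),(33.5,-35)])
go('stand beam side',s,[(343.8,287.3),(358.0,285.2),(348.3,302.8),(362.7,301.2)],[50,50,50,50],[(33.5,18),(33.5,-18),(-33.5,18),(-33.5,-18)])
go('foot side',s,[(331,295.0),(339,325),(375.8,320.7)],[8]*3,[(58,45),(-58,45),(-58,-45)])
print('bolts',t.plane(np.array([(371.5,258),(404.7,264.2)])-.5,10),s.plane(np.array([(336.6,296.3),(343.5,321.6),(371.4,318.4),(362.8,293.8)])-.5,10))
# project top-estimate into side
def P(o,a,M):
    a=np.radians(a);M=np.array(M,float);return np.c_[o[0]+M[:,0]*np.cos(a)-M[:,1]*np.sin(a),o[1]+M[:,0]*np.sin(a)+M[:,1]*np.cos(a),M[:,2]]
print(s.proj(P((464.8,213.1),70.3,[(-31,30,28),(-31,-30,28),(31,30,28),(31,-30,28),(-31,30,0),(-31,-30,0)])).round(1)+.5)
print(s.proj(P((488.5,-119.8),72.5,[(-41.5,35,57),(-41.5,-35,57),(33.5,35,57),(33.5,-35,57),(33.5,18,50),(33.5,-18,50),(-33.5,18,50),(58,45,8),(-58,45,8),(-58,-45,8)])).round(1)+.5)
E
```

```text
lock side front [464.8 212.3] 66.13 [[1.3, -1.9], [-1.3, -1.5], [0.4, 1.1], [-0.5, 2.3]]
lock side sides [468.9 224.7] 67.01 [[-3.1, -13.7], [-6.0, -14.2], [9.2, 13.9], [-0.1, 13.9]]
stand bars side [ 487.4 -121.1] 71.88 [[-2.1, 1.9], [3.2, -1.0], [-0.8, -0.2], [-0.3, -0.8]]
stand beam side [ 487.8 -118.8] 72.21 [[-1.1, -4.6], [-0.4, -2.3], [1.3, 3.2], [0.2, 3.8]]
foot side [ 487.7 -118.8] 72.89 [[0.0, -2.8], [0.6, 1.5], [-0.6, 1.3]]
bolts [[ 471.66234635  -64.53502583   10.        ]
 [ 441.72870955 -153.57587184   10.        ]] [[ 470.80414542  -65.95162351   10.        ]
 [ 442.12420428 -155.82943868   10.        ]
 [ 506.65188625 -176.26517306   10.        ]
 [ 534.19136954  -87.35850247   10.        ]]
[[279.5 242.9]
 [300.8 241.4]
 [278.4 231. ]
 [299.  229.5]
 [280.  251.1]
 [301.1 249.5]]
[[342.6 304.6]
 [371.9 301.4]
 [336.9 284.8]
 [364.9 281.8]
 [343.7 286.3]
 [358.  284.8]
 [349.  303.9]
 [331.1 294.4]
 [339.4 325.6]
 [376.7 321.2]]
```

```bash
cat > w.py <<'E'
import sys
from h import *
def info():
    st=status.state(); Rm=R.from_euler('xyz',st['ee_rot'],degrees=True).as_matrix(); return st,Rm
def to(x,y,z,phi):
    """shift cm, turn rad"""
    st,Rm=info(); d=np.array([x,y,z])-st['ee_pos']
    sh=Rm.T@d/10; f0=np.degrees(np.arctan2(Rm[1,1],Rm[0,1]))
    best=[]
    for p in(phi,phi+180):
        dp=(p-f0+180)%360-180
        # q6 prediction: phi = q1 - q6 + c
        q1=np.degrees(np.arctan2(y,x)); q6=st['qpos'][5]-dp+(q1-st['qpos'][0])
        best.append((round(-np.radians(dp),3),'q6 would be %.0f'%q6))
    print('pos',st['ee_pos'].round(1),'phi0',f0.round(2),'F',st['force'].round(1),'w',round(st['gripper_width'],1),'t',round(st['time_s'],2),'q6',round(st['qpos'][5],1))
    print('shift cm',sh.round(2),'turn',best)
if __name__=='__main__': to(*map(float,sys.argv[1:5]))
E
python3 - <<'E'
from w import *
st,Rm=info();print(Rm.round(3),st['qpos'])
a=np.radians(69.5)
# grasp 6mm +x
print(464.8+6*np.cos(a),213.1+6*np.sin(a))
to(466.9,218.7,180,159.5)
E
```

```text
[[ 0.     0.233  0.973]
 [ 0.     0.973 -0.233]
 [-1.     0.     0.   ]] [ 7.54017296e+01  1.83096939e+01  8.96372393e+01 -2.29639492e-03
  7.20430831e+01 -1.14493490e+00]
466.90124428755684 218.72003313549038
pos [133.8 559.2 292.3] phi0 76.55 F [ 0.6  0.5 -1.5] w 91.4 t 0.7 q6 -1.1
shift cm [ 11.23 -25.37  40.32] turn [(np.float64(-1.448), 'q6 would be -134'), (np.float64(1.694), 'q6 would be 46')]
```

Request:
move_arm(
  moves=[
    [[9.2, -25.4, 40.3], 1.69, 1],
    [[9.2, -25.4, 40.3], 1.69, 1],
    [[9.2, -25.4, 40.3], 1.69, 1],
    [[9.2, -25.4, 40.3], 1.69, 1],
    [[9.2, -25.4, 40.3], 1.69, 1],
    [[9.2, -25.4, 40.3], 1.69, 1],
    [[9.2, -25.4, 40.3], 1.69, 1],
    [[9.2, -25.4, 40.3], 1.69, 1],
    [[9.2, -25.4, 40.3], 1.69, 1],
    [[9.2, -25.4, 40.3], 1.69, 1],
    [[9.2, -25.4, 40.3], 1.69, 1],
    [[9.2, -25.4, 40.3], 1.69, 1],
  ],
  force=40,
)

```text
time_s: 2.2
ee_pos: [466.3, 219.0, 200.5]
ee_rot: [145.2, 90.0, 35.1]
force: [-0.2, -0.5, -0.4]
gripper_width: 91.4
```

```bash
python3 w.py 466.9 218.7 86 159.5; python3 - <<'E'
from m import *
ft=avg('top',1);fs=avg('side',1)
crop(ft.astype(np.uint8),272,271,80,60,10,'b_t.png');crop(fs.astype(np.uint8),289,225,80,60,10,'b_s.png')
E
```

```text
pos [466.3 219.  200.5] phi0 -20.14 F [-0.2 -0.5 -0.4] w 91.4 t 2.2 q6 44.0
shift cm [1.145e+01 6.000e-02 1.000e-02] turn [(np.float64(-3.135), 'q6 would be -134'), (np.float64(0.006), 'q6 would be 46')]
```

View pics/b_s.png

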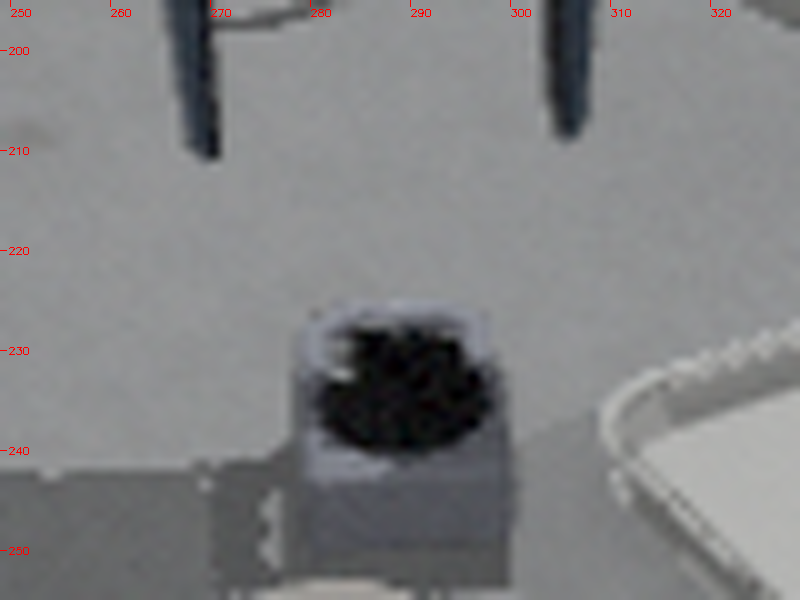

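Request:
move_arm(
  moves=[
    [[5.7, 0, 0], 0, 1],
    [[11.4, 0, 0], 0, 1],
    [[11.5, 0, 0], 0, 1],
    [[11.5, 0, 0], 0, 1],
    [[11.5, 0, 0], 0, -1],
    [[11.5, 0, 0], 0, -1],
    [[11.5, 0, 0], 0, -1],
    [[11.5, 0, 0], 0, -1],
    [[11.5, 0, 0], 0, -1],
    [[11.5, 0, 0], 0, -1],
    [[11.5, 0, 0], 0, -1],
    [[11.5, 0, 0], 0, -1],
  ],
  force=40,
)

```text
time_s: 3.8
ee_pos: [466.9, 218.5, 85.9]
ee_rot: [131.6, 89.9, 21.3]
force: [-0.4, -0.0, 6.0]
gripper_width: 59.7
```

```bash
python3 w.py 466.9 218.7 86 159.5; python3 - <<'E'
from m import *
ft=avg('top',1);fs=avg('side',1)
crop(ft.astype(np.uint8),272,271,80,60,10,'b1_t.png');crop(fs.astype(np.uint8),289,225,80,60,10,'b1_s.png')
E
```

```text
pos [466.9 218.5  85.9] phi0 -20.28 F [-0.4 -0.   6. ] w 59.7 t 3.8 q6 44.1
shift cm [-0.01 -0.01 -0.01] turn [(np.float64(-3.138), 'q6 would be -134'), (np.float64(0.004), 'q6 would be 46')]
```

View pics/b1_s.png

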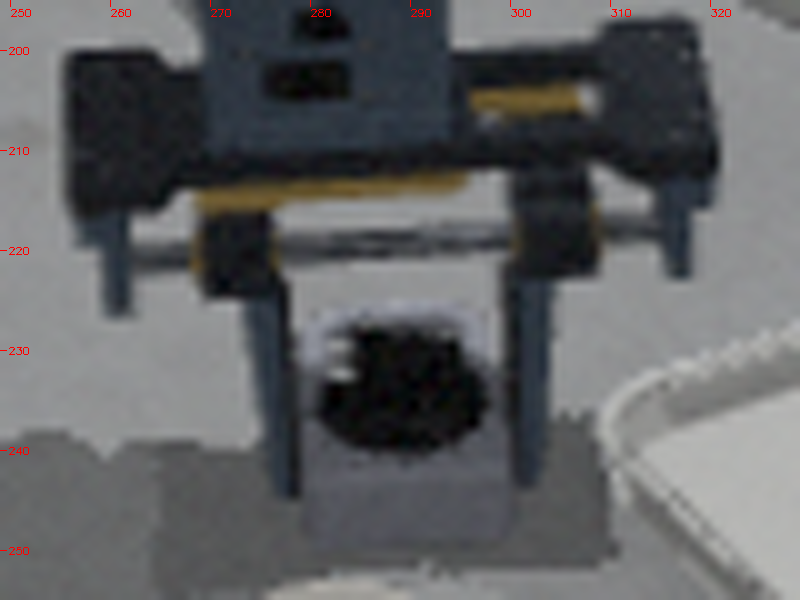

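View pics/b1_t.png

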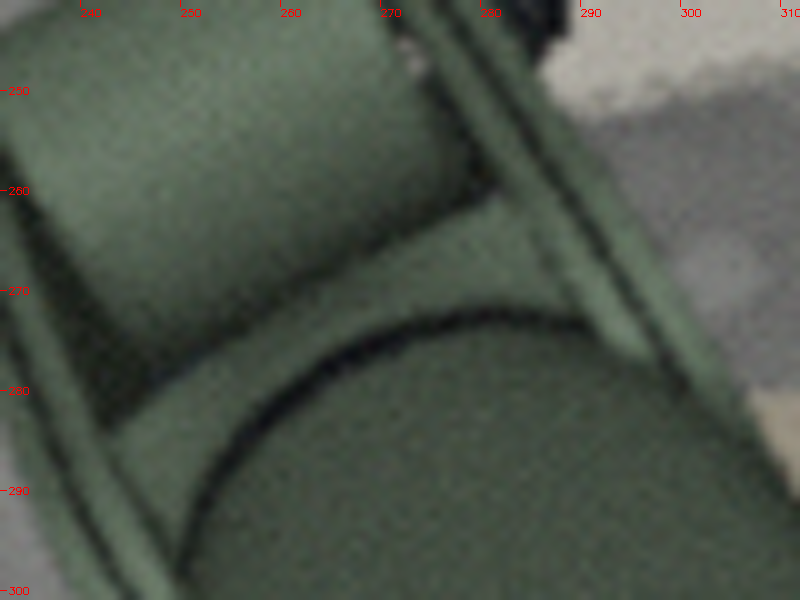

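Request:
move_arm(
  moves=[
    [[-3, 0, 0], 0, -1],
    [[-6, 0, 0], 0, -1],
    [[-9, 0, 0], 0, -1],
    [[-9, 0, 0], 0, -1],
  ],
)

```text
time_s: 4.4
ee_pos: [467.3, 218.8, 176.2]
ee_rot: [136.3, 89.8, 26.1]
force: [1.0, 0.3, -4.3]
gripper_width: 59.6
```

```bash
python3 w.py 490.1 -114.3 165 162.4
```

```text
pos [467.3 218.8 176.2] phi0 -20.28 F [ 1.   0.3 -4.3] w 59.6 t 4.4 q6 44.1
shift cm [ 1.08 13.68 30.45] turn [(np.float64(3.095), 'q6 would be 184'), (np.float64(-0.047), 'q6 would be 4')]
```

Request:
move_arm(
  moves=[
    [[0, 1.4, 3], -0.01, -1],
    [[0, 3.4, 7.6], -0.02, -1],
    [[0, 5.4, 12.2], -0.03, -1],
    [[0, 7.5, 16.8], -0.047, -1],
    [[0, 9.6, 21.4], -0.047, -1],
    [[0, 11.7, 26], -0.047, -1],
    [[0, 13, 29], -0.047, -1],
    [[0, 13.7, 30.4], -0.047, -1],
    [[0, 13.7, 30.4], -0.047, -1],
    [[0.5, 13.7, 30.4], -0.047, -1],
    [[1, 13.7, 30.4], -0.047, -1],
    [[1, 13.7, 30.4], -0.047, -1],
  ],
)

```text
time_s: 5.9
ee_pos: [489.3, -113.3, 164.6]
ee_rot: [-94.6, 89.9, 157.9]
force: [0.2, -0.6, -4.3]
gripper_width: 59.9
```

```bash
python3 w.py 490.1 -114.3 136 162.4; python3 - <<'E'
from m import *
ft=avg('top',2);fs=avg('side',3)
crop(ft.astype(np.uint8),391,249,80,60,10,'c_t.png');crop(fs.astype(np.uint8),354,290,80,60,10,'c_s.png')
E
```

```text
pos [ 489.3 -113.3  164.6] phi0 -17.52 F [ 0.2 -0.6 -4.3] w 59.9 t 5.9 q6 3.2
shift cm [2.86 0.11 0.08] turn [(np.float64(-3.14), 'q6 would be -176'), (np.float64(0.001), 'q6 would be 4')]
```

View pics/c_s.png

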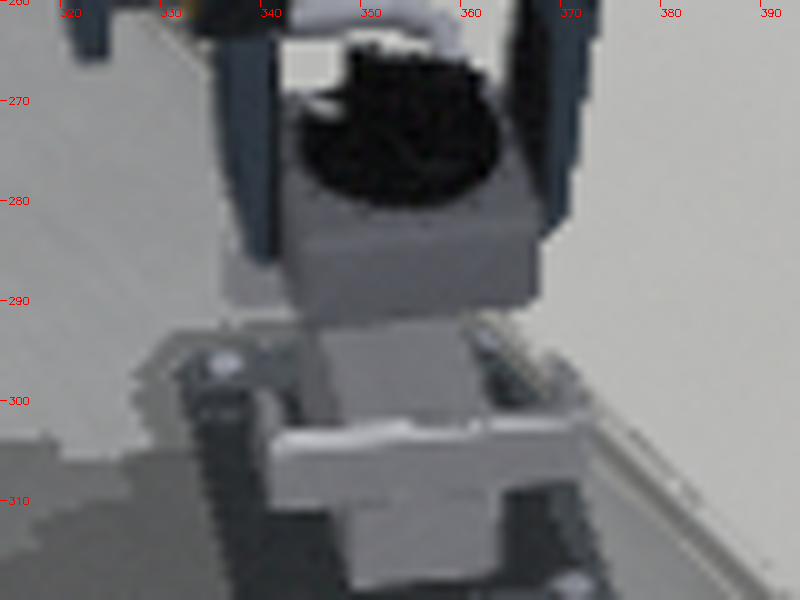

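View pics/c_t.png

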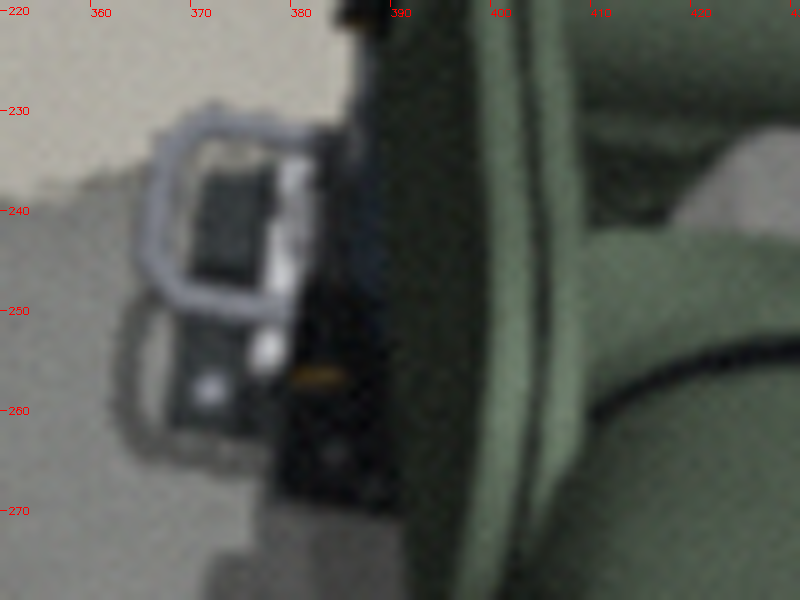

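```bash
python3 - <<'E'
from m import *
st=status.state();p=st['ee_pos'];zu=p[2]-85.9
a=np.radians(72.5);ex=np.array([np.cos(a),np.sin(a)]);ey=np.array([-ex[1],ex[0]])
def rel(P): d=P[:2]-p[:2]; return (d@ex).round(1),(d@ey).round(1)
for uv,z in [((343.8,292.5),zu),((367.8,290.5),zu),((342.5,283.8),zu+28),((367.7,282.2),zu+28)]:
    P=s.plane(np.array(uv)-.5,z)[0]; print(rel(P),'expect x -31-5.9, y +-30')
img=cv2.GaussianBlur(viewer.grab_frame('top').astype(float),(0,0),.5)
for ch in (img.mean(2),img[:,:,2]-img[:,:,0]):
  o=edge(ch,(368.5,233.5),(364.6,245),0,2); i=edge(ch,(371.5,236),(368.8,246),0,2)
  for l in (o,i):
    P=t.plane(l[0],zu+14)[0];print('bow',l[0],rel(P),l[2],'expect 78-5.9 / 69-5.9')
E
```

```text
(np.float64(-31.2), np.float64(28.9)) expect x -31-5.9, y +-30
(np.float64(-33.3), np.float64(-27.9)) expect x -31-5.9, y +-30
(np.float64(-33.3), np.float64(32.8)) expect x -31-5.9, y +-30
(np.float64(-37.1), np.float64(-25.7)) expect x -31-5.9, y +-30
bow [366.59735 238.59286] (np.float64(68.3), np.float64(-0.7)) 0.25386658 expect 78-5.9 / 69-5.9
bow [369.94427 242.0084 ] (np.float64(58.3), np.float64(6.9)) 0.073758125 expect 78-5.9 / 69-5.9
bow [366.72308 238.63551] (np.float64(67.9), np.float64(-0.6)) 0.1381812 expect 78-5.9 / 69-5.9
bow [370.48663 241.12218] (np.float64(57.2), np.float64(4.3)) 0.37837195 expect 78-5.9 / 69-5.9
```

```bash
python3 - <<'E'
from m import *
ft=avg('top',4);fs=avg('side',4);np.savez('f1.npz',t=ft,s=fs)
st=status.state();p=st['ee_pos'];print(p,st['force'])
zu=p[2]-85.9
a=np.radians(72.5);ex=np.array([np.cos(a),np.sin(a),0]);ey=np.array([-ex[1],ex[0],0])
def W(x,y,z,off=5.9): return p*[1,1,0]+(x-off)*ex+y*ey+np.array([0,0,zu+z])
print('pred side front',[(s.proj(W(-31,y,z))+.5).round(1).tolist() for z in(0,28) for y in(30,-30)])
print('pred top bow',[(t.proj(W(78,y,14))+.5).round(1).tolist() for y in(14,-14)],[(t.proj(W(69,y,14))+.5).round(1).tolist() for y in(14,-14)])
print('pred side bow',[(s.proj(W(73.5,y,18.5))+.5).round(1).tolist() for y in(14,-14)])
crop(np.clip((fs-40)*1.7,0,255).astype(np.uint8),354,277,56,46,14,'d_s.png');crop(np.clip((ft-20)*1.4,0,255).astype(np.uint8),375,245,50,44,14,'d_t.png')
E
```

```text
[ 489.74244858 -114.23077492  165.26014463] [-0.36134317  0.24851846 -4.37791088]
pred side front [[[343.8, 294.2]], [[369.0, 291.5]], [[344.0, 284.8]], [[369.5, 282.1]]]
pred top bow [[[364.9, 244.3]], [[366.5, 234.1]]] [[[368.3, 244.9]], [[369.8, 234.6]]]
pred side bow [[[342.3, 260.9]], [[353.5, 259.8]]]
```

View pics/d_s.png

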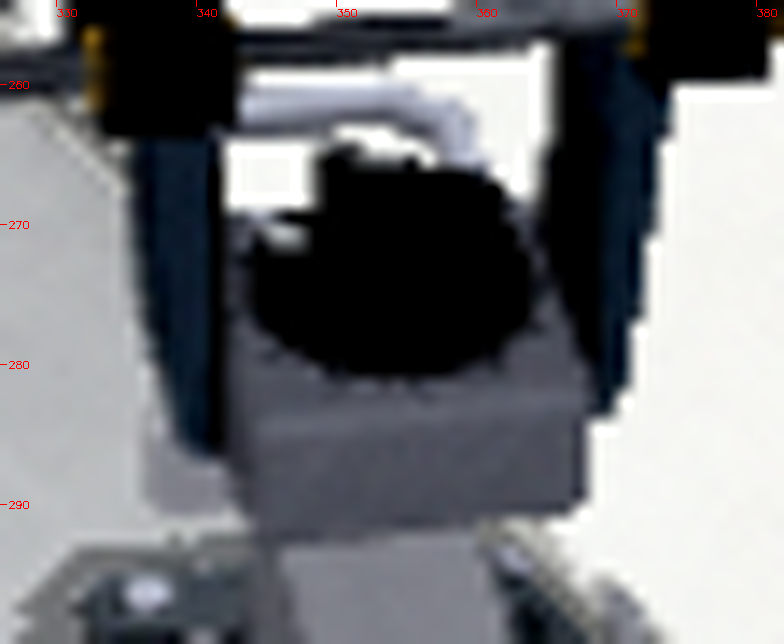

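View pics/d_t.png

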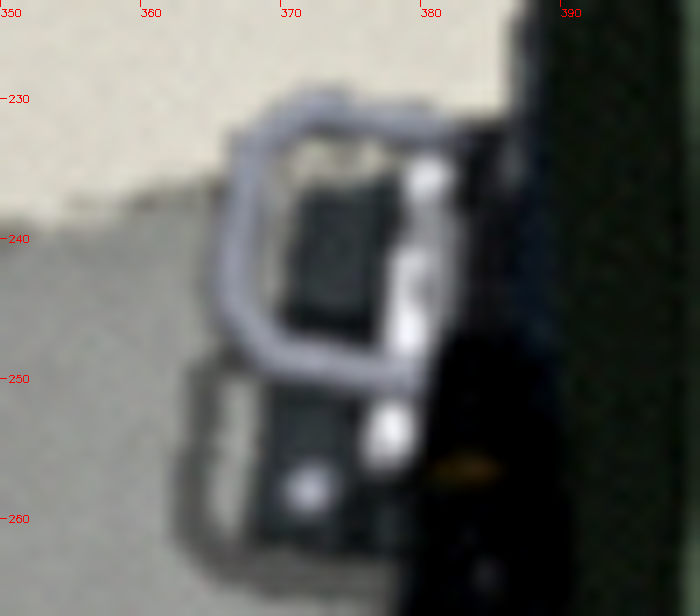

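```bash
python3 - <<'E'
from m import *
st=status.state();p=st['ee_pos'];zu=p[2]-85.9
a=np.radians(72.5);ex=np.array([np.cos(a),np.sin(a),0]);ey=np.array([-ex[1],ex[0],0])
def W(x,y,z,off=5.9): return p*[1,1,0]+(x-off)*ex+y*ey+np.array([0,0,zu+z])
for x in(44,48,52):
  print(x,[(t.proj(W(x,y,14))+.5).round(1).tolist() for y in(24,-24)])
ft=np.load('f1.npz')['t']; b=cv2.GaussianBlur(ft[:,:,2]-ft[:,:,0],(0,0),.6)
for u in (373,374,375,376,377,378): 
  print(u,b[227:253,u].round().astype(int))
E
```

```text
44 [[[377.2, 250.2]], [[379.8, 232.5]]]
48 [[[375.7, 249.9]], [[378.3, 232.3]]]
52 [[[374.2, 249.6]], [[376.8, 232.0]]]
373 [-11  -9   1  10  10   3  -5  -8  -6   0   5   7   7   6   7   7   7   7
   6   5   7  10  10   8   6   6]
374 [-12 -10  -2   7  10   5  -4  -7  -5   1   5   7   7   7   7   7   7   7
   6   6   7   9  10   8   5   5]
375 [-12 -12  -6   3   8   5  -3  -6  -3   3   5   6   6   7   6   7   7   7
   6   5   6  10  11   9   6   4]
376 [-12 -12  -9   1   8   5  -3  -7  -2   4   6   7   6   6   6   6   5   5
   5   4   6   9  10  10   6   4]
377 [-12 -12  -9   0   8   7  -1  -5  -1   4   6   5   5   5   4   4   4   4
   4   4   6   9  10   9   6   4]
378 [-12 -12  -9   0   9   9   2  -2   1   4   4   3   4   5   5   4   4   4
   5   5   6   8  11  10   7   4]
```

```bash
cat > cmd.py <<'E'
import numpy as np,sys,ast
# commanded chain
def chain(calls):
    p=np.array([133.772,559.231,292.276]);f=np.radians(75.401+1.146)
    for sx,sy,sz,th in calls:
        y=np.array([np.cos(f),np.sin(f),0]);x=np.array([0,0,-1.]);z=np.cross(x,y)
        p=p+10*(sx*x+sy*y+sz*z);f-=th
    return p,f
def need(calls,tx,ty,tz,phi):
    p,f=chain(calls);y=np.array([np.cos(f),np.sin(f),0]);x=np.array([0,0,-1.]);z=np.cross(x,y)
    d=np.array([tx,ty,tz])-p
    dp=(phi-np.degrees(f)+180)%360-180
    print('cmd',p.round(2),np.degrees(f).round(2),'need',[round(float(d@k)/10,3) for k in(x,y,z)],'turn',round(-np.radians(dp),3))
calls=ast.literal_eval(open('calls.txt').read())
if __name__=='__main__': need(calls,*map(float,sys.argv[1:]))
E
echo "[(9.2,-25.4,40.3,1.69),(11.5,0,0,0),(-9,0,0,0),(1,13.7,30.4,-.047)]" > calls.txt
python3 cmd.py 489.9 -115 139 -17.6
python3 - <<'E'
from w import *
ps=[]
for i in range(6): viewer.grab_frame('side'); ps.append(status.state()['ee_pos'])
print(np.mean(ps,0),np.std(ps,0))
E
```

```text
cmd [ 489.74 -114.2   165.28] -17.59 need [2.628, 0.039, 0.072] turn 0.0
[ 489.7325046  -114.20446631  165.21533209] [0.00897563 0.00988264 0.01161518]
```

Request:
move_arm(
  moves=[
    [[0.7, 0, 0.1], 0, -1],
    [[1.4, 0, 0.1], 0, -1],
    [[2.0, 0, 0.1], 0, -1],
    [[2.4, 0, 0.1], 0, -1],
    [[2.6, 0, 0.1], 0, -1],
    [[2.6, 0, 0.1], 0, -1],
    [[2.6, 0, 0.1], 0, -1],
  ],
)

```text
time_s: 7.78
ee_pos: [489.6, -115.2, 139.4]
ee_rot: [103.4, 90.0, -4.2]
force: [-0.1, -0.6, -4.8]
gripper_width: 59.9
```

```bash
python3 - <<'E'
from m import *
ft=avg('top',3);fs=avg('side',3)
st=status.state();print(st['ee_pos'],st['force'],st['torque'],st['gripper_width'])
crop(np.clip((fs-40)*1.7,0,255).astype(np.uint8),354,287,56,46,14,'e_s.png');crop(np.clip((ft-20)*1.4,0,255).astype(np.uint8),375,245,50,44,14,'e_t.png')
E
```

```text
[ 489.47773992 -115.15819464  139.35235819] [-0.21499455 -0.15554058 -5.17249827] [-0.18045203  0.11022061 -0.00096668] 59.58530437578661
```

View pics/e_s.png

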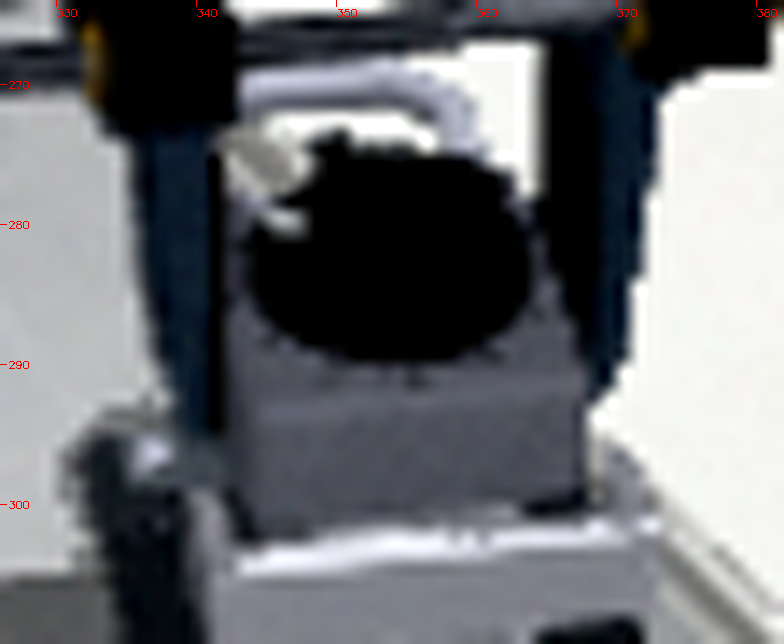

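View pics/e_t.png

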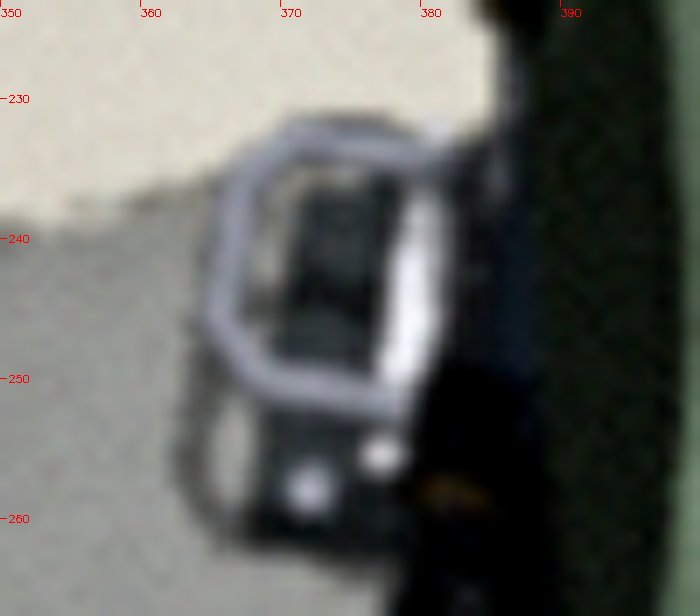

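Request:
move_arm(
  moves=[
    [[0, 0.08, 0], 0, -1],
    [[0.2, 0.08, 0], 0, -1],
    [[0.3, 0.08, 0], 0, -1],
    [[0.4, 0.08, 0], 0, -1],
    [[0.4, 0.08, 0], 0, -1],
  ],
)

```text
time_s: 8.7
ee_pos: [490.1, -115.4, 135.9]
ee_rot: [-179.8, 90.0, 72.7]
force: [-2.9, -0.2, 3.5]
gripper_width: 59.7
```

```bash
python3 - <<'E'
from m import *
ft=avg('top',3);fs=avg('side',3)
st=status.state();print(st['ee_pos'],st['force'],st['torque'],st['gripper_width'])
def W(x,y,z): 
    a=np.radians(72.4);return np.array([488.5+x*np.cos(a)-y*np.sin(a),-119.9+x*np.sin(a)+y*np.cos(a),z])
print('ideal bow outer',[(t.proj(W(78,y,64))+.5).round(1).tolist() for y in(14,-14)],'legs',[(t.proj(W(48,y,64))+.5).round(1).tolist() for y in(24,-24)])
print('ideal side rear',[(s.proj(W(-31,y,z))+.5).round(1).tolist() for y in(30,-30) for z in (50,78)])
crop(np.clip((fs-40)*1.7,0,255).astype(np.uint8),354,287,56,46,14,'g_s.png');crop(np.clip((ft-20)*1.4,0,255).astype(np.uint8),375,245,50,44,14,'g_t.png')
E
```

```text
[ 490.08136733 -115.36685301  135.84990952] [-2.50944464  1.02894234  5.65448795] [0.0692462  0.59464151 0.01731032] 59.78661931432282
ideal bow outer [[[363.8, 246.1]], [[365.3, 236.1]]] legs [[[374.3, 251.6]], [[376.8, 234.4]]]
ideal side rear [[[343.8, 303.8]], [[344.0, 294.6]], [[368.7, 301.1]], [[369.2, 291.9]]]
```

View pics/g_s.png

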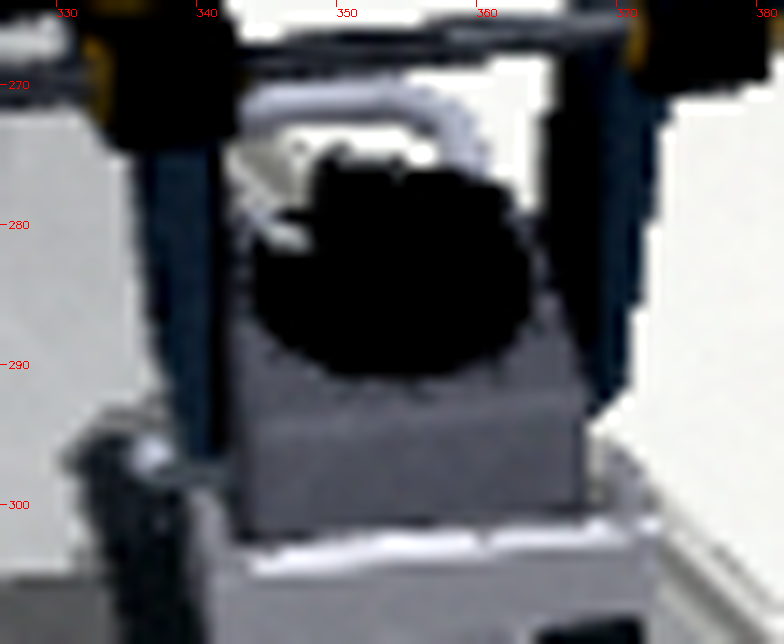

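View pics/g_t.png

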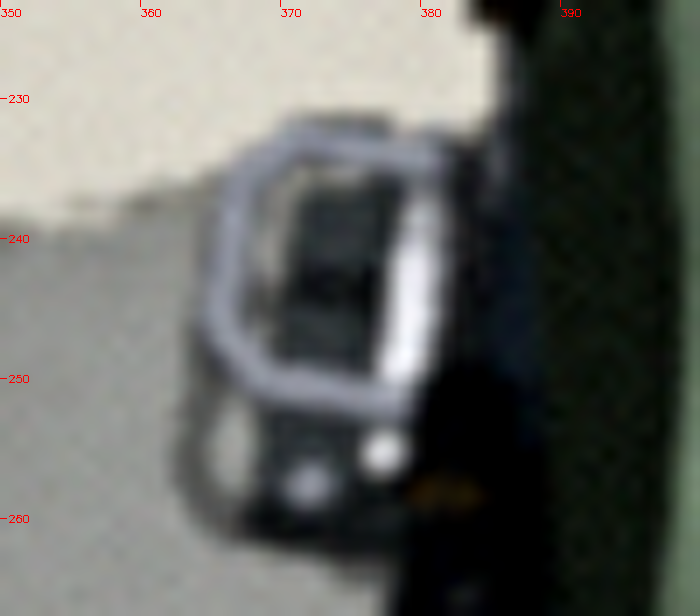

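Request:
move_arm(
  moves=[
    [[0, -0.04, 0], 0, -1],
    [[0, -0.04, 0], 0, 1],
    [[0, -0.04, 0], 0, 1],
    [[0, -0.04, 0], 0, 1],
    [[0, -0.04, 0], 0, 1],
    [[0, -0.04, 0], 0, 1],
  ],
)

```text
time_s: 9.75
ee_pos: [489.9, -115.3, 135.2]
ee_rot: [-170.1, 90.0, 82.3]
force: [1.0, 0.8, 0.9]
gripper_width: 91.1
```

```bash
python3 - <<'E'
from m import *
ft=avg('top',2);fs=avg('side',3)
st=status.state();print(st['ee_pos'],st['force'],st['torque'],st['gripper_width'])
crop(np.clip((fs-40)*1.7,0,255).astype(np.uint8),354,287,56,46,14,'h_s.png')
E
```

```text
[ 489.84043594 -115.26715181  135.21567072] [ 0.09541949  0.93489179 -0.73118997] [-0.0987109   0.08333487 -0.0664083 ] 91.25688115136322
```

View pics/h_s.png

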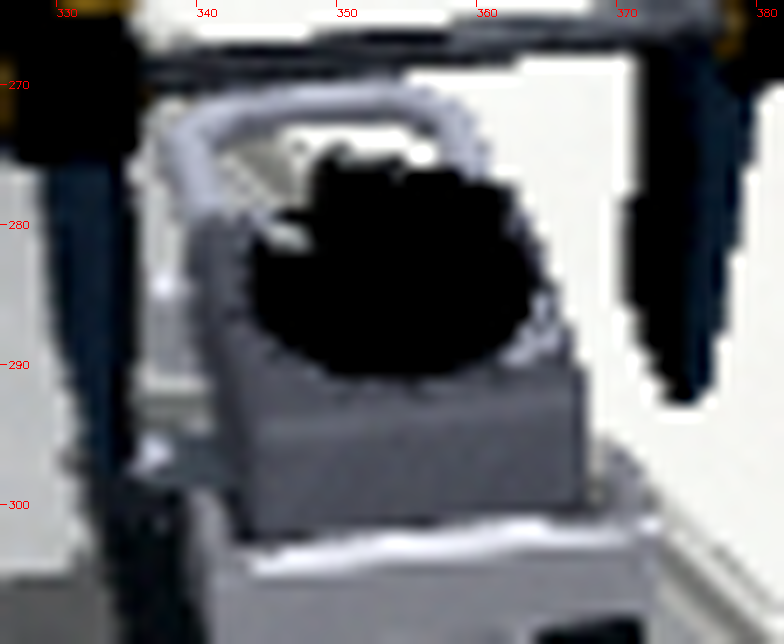

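Request:
move_arm(
  moves=[
    [[-3, 0, 0], 0, 1],
    [[-6.5, 0, 0], 0, 1],
    [[-6.5, 0, -4], -0.17, 1],
    [[-6.5, 0, -9], -0.35, 1],
    [[-6.5, 0, -14], -0.52, 1],
    [[-6.5, 0, -19], -0.7, 1],
    [[-6.5, 0, -23], -0.87, 1],
    [[-6.5, 0, -25], -1.04, 1],
    [[-6.5, 0, -25], -1.04, 1],
  ],
)

```text
time_s: 11.12
ee_pos: [565.5, 124.2, 200.0]
ee_rot: [-123.7, 90.0, -171.7]
force: [-0.1, 0.6, 0.2]
gripper_width: 91.3
```

```bash
echo "[(9.2,-25.4,40.3,1.69),(11.5,0,0,0),(-9,0,0,0),(1,13.7,30.4,-.047),(2.6,0,.1,0),(.4,.08,0,0),(0,-.04,0,0),(-6.5,0,-25,-1.04)]" > calls.txt
python3 - <<'E'
from m import *
ft=avg('top',4);fs=avg('side',4);np.savez('f2.npz',t=ft,s=fs)
st=status.state();print(st['time_s'],st['ee_pos'])
crop(np.clip((fs-20)*1.5,0,255).astype(np.uint8),354,287,56,46,14,'i_s.png');crop(np.clip((ft-5)*1.4,0,255).astype(np.uint8),386,247,56,44,14,'i_t.png')
E
```

```text
11.525 [565.28282877 122.29386305 200.39361081]
```

View pics/i_s.png

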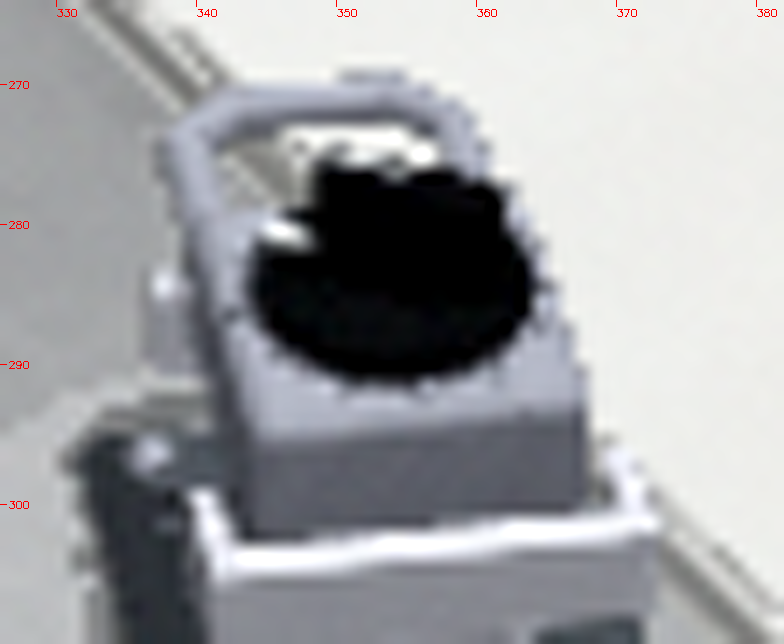

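View pics/i_t.png

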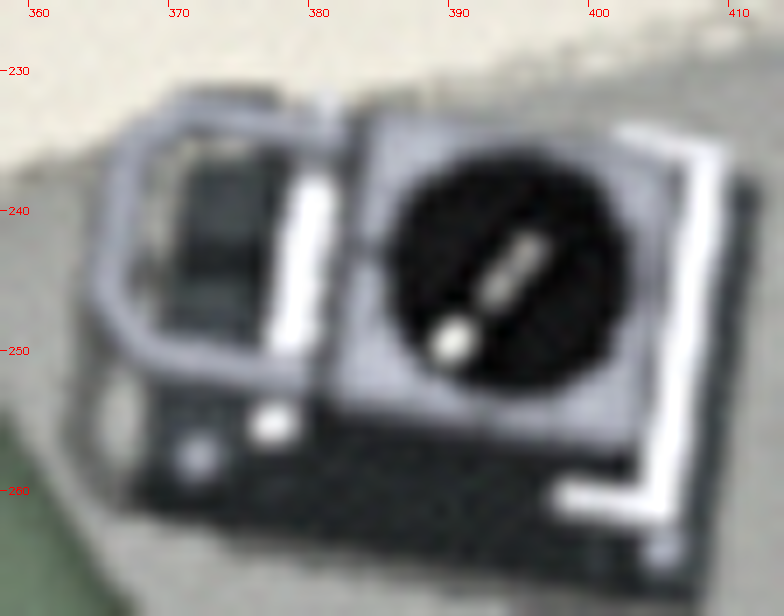

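```bash
python3 - <<'E'
from m import *
ft=np.load('f2.npz')['t']
b=cv2.GaussianBlur(ft[:,:,2]-ft[:,:,0],(0,0),.5)
c=poly(b,[(383.7,232.7),(406.3,237),(402.7,257.3),(381,253.5)],hw=1.5);print(c.round(1))
go('case',t,c,78,[(31,-30),(-31,-30),(-31,30),(31,30)])
m=((ft.max(2)<62)).astype(np.uint8)[234:256,380:406];n,lab,stt,cen=cv2.connectedComponentsWithStats(m)
i=1+np.argmax(stt[1:,4]);m1=(lab==i).astype(np.uint8);cs,_=cv2.findContours(m1,cv2.RETR_EXTERNAL,cv2.CHAIN_APPROX_NONE)
h=cv2.convexHull(max(cs,key=cv2.contourArea));(cx,cy),r=cv2.minEnclosingCircle(h);print('disc',cx+380,cy+234,r,t.plane((cx+380,cy+234),83.5))
e=cv2.fitEllipse(h);print(e[0][0]+380,e[0][1]+234,e[1],t.plane((e[0][0]+380,e[0][1]+234),83.5))
A=t.plane(np.array([(392.3,246.3),(396.6,241.8)])-.5,105.5);d=A[0]-A[1];print('line',A.round(1),np.degrees(np.arctan2(d[1],d[0])))
B=t.plane(np.array((389.7,249.2))-.5,86)[0];print('blob',B)
E
for x in 0; do python3 cmd.py 488.1 -120.1 200 42.4; done
```

```text
rms [0.08, 0.11, 0.19, 0.15]
[[384.1 232.5]
 [406.5 236.2]
 [403.2 257.6]
 [381.5 253.4]]
case [ 488.7 -119.2] 72.04 [[-1.3, -0.2], [-0.4, 1.1], [0.9, 1.5], [0.8, -2.4]]
disc 393.7333335876465 244.04444408416748 8.795666694641113 [[ 488.61943914 -119.39133754   83.5       ]]
393.90490531921387 244.08257293701172 (16.842390060424805, 17.31306266784668) [[ 488.45612066 -119.82366307   83.5       ]]
line [[ 481.1 -109.2  105.5]
 [ 491.3 -122.3  105.5]] 127.95119537166583
blob [ 477.50424853 -104.9071299    86.        ]
cmd [565.37 123.04 200.28] 42.0 need [0.028, -22.011, 12.899] turn -0.007
```

```bash
python3 cmd.py 488.4 -119.7 165 42.3
```

```text
cmd [565.37 123.04 200.28] 42.0 need [3.528, -21.962, 12.889] turn -0.005
```

Request:
move_arm(
  moves=[
    [[0, -4, 2.3], -0.005, 0.2],
    [[0, -8.5, 5], -0.005, 0.2],
    [[0, -13, 7.6], -0.005, 0.2],
    [[0, -17.5, 10.3], -0.005, 0.2],
    [[0, -20.5, 12], -0.005, 0.2],
    [[0, -21.95, 12.9], -0.005, 0.2],
    [[0, -21.95, 12.9], -0.005, 0.2],
    [[1, -21.95, 12.9], -0.005, 0.2],
    [[2.2, -21.95, 12.9], -0.005, 0.2],
    [[3.2, -21.95, 12.9], -0.005, 0.2],
    [[3.5, -21.95, 12.9], -0.005, 0.2],
    [[3.5, -21.95, 12.9], -0.005, 0.2],
    [[3.5, -21.95, 12.9], -0.005, 0.2],
  ],
)

```text
time_s: 13.15
ee_pos: [488.8, -119.7, 165.5]
ee_rot: [41.7, 90.0, -6.0]
force: [0.1, -0.4, 1.0]
gripper_width: 54.9
```

```bash
python3 - <<'E'
from m import *
fs=avg('side',3)
st=status.state();print(st['time_s'],st['ee_pos'],st['force'],st['gripper_width'])
crop(np.clip((fs-5)*2,0,255).astype(np.uint8),354,277,56,46,14,'j_s.png')
E
```

```text
13.3 [ 488.73934743 -119.76496463  165.55715489] [-0.74527743  0.89648801  0.78251628] 54.84532822039351
```

View pics/j_s.png

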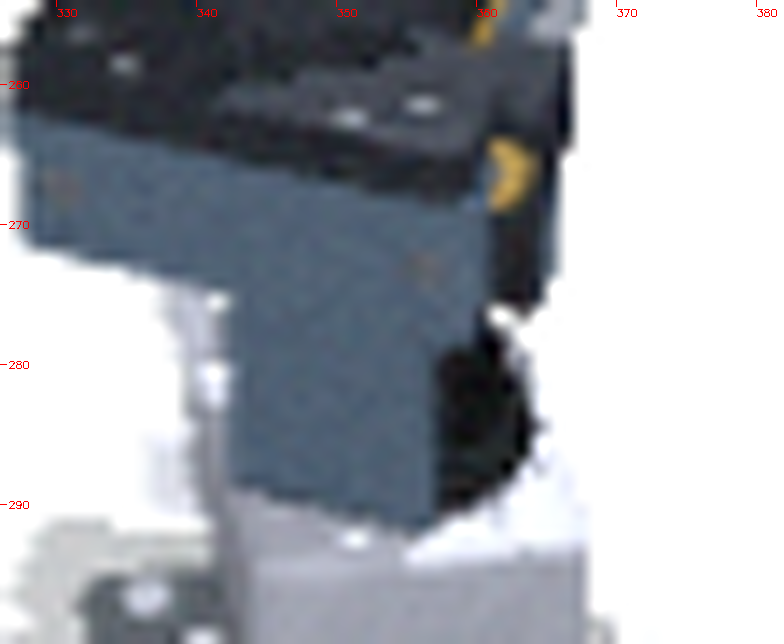

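Request:
move_arm(
  moves=[
    [[0, 0, 0], 0, -1],
    [[0, 0, 0], 0, -1],
    [[0, 0, 0], 0, -1],
    [[0, 0, 0], 0, -1],
    [[0, 0, 0], 0, -1],
    [[0, 0, 0], 0, -1],
    [[0, 0, 0], 0, -1],
  ],
  force=10,
)

```text
time_s: 14.18
ee_pos: [488.5, -119.8, 165.2]
ee_rot: [-112.6, 90.0, -160.3]
force: [-1.1, -0.4, 0.1]
gripper_width: 9.6
```

```bash
python3 - <<'E'
from m import *
viewer.grab_frame('side')
st=status.state();print(st['time_s'],st['ee_pos'],st['force'],st['torque'],st['gripper_width'])
E
```

```text
14.225 [ 488.47039223 -119.79784129  165.20032292] [-0.68578168 -1.58435485  1.05065959] [-0.25607492  0.1136148  -0.01123542] 9.996672683440966
```

Request:
move_arm(
  moves=[
    [[0, 0, 0], 0.13, -1],
    [[0, 0, 0], 0.26, -1],
    [[0, 0, 0], 0.39, -1],
    [[0, 0, 0], 0.524, -1],
    [[0, 0, 0], 0.524, -1],
    [[0, 0, 0], 0.524, -1],
  ],
)

```text
time_s: 14.98
ee_pos: [488.6, -119.6, 165.2]
ee_rot: [164.2, 90.0, 86.6]
force: [0.4, -0.2, -0.7]
gripper_width: 10.1
```

Request:
move_arm(
  moves=[
    [[0, 0, 0], 0.13, -1],
    [[0, 0, 0], 0.26, -1],
    [[0, 0, 0], 0.39, -1],
    [[0, 0, 0], 0.524, -1],
    [[0, 0, 0], 0.524, -1],
    [[0, 0, 0], 0.524, -1],
  ],
)

```text
time_s: 15.72
ee_pos: [488.7, -119.6, 165.2]
ee_rot: [145.5, 90.0, 37.9]
force: [0.9, 0.7, -0.3]
gripper_width: 10.1
```

```bash
python3 - <<'E'
from m import *
fs=avg('side',3)
st=status.state();print(st['time_s'],st['ee_pos'],st['force'],st['torque'],st['gripper_width'],st['qpos'][[0,5]])
crop(np.clip((fs-5)*2,0,255).astype(np.uint8),354,277,56,46,14,'k_s.png')
E
```

```text
15.875 [ 488.64225652 -119.65301794  165.23171348] [ 0.37518414 -0.67940946 -1.30001567] [-0.09972021  0.08410396 -0.01477586] 9.86155204395669 [-15.07519245   2.61189043]
```

View pics/k_s.png

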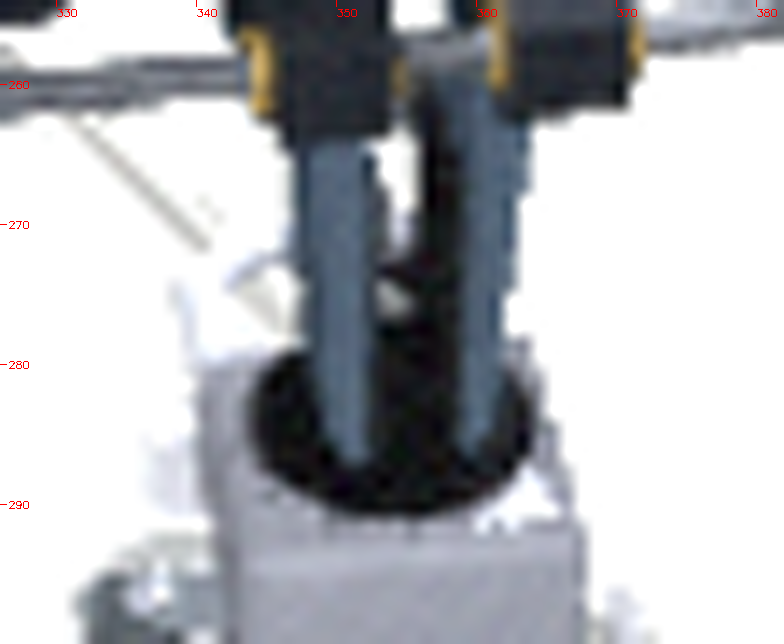

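Request:
move_arm(
  moves=[
    [[0, 0, 0], 0, 0.2],
    [[0, 0, 0], 0, 0.2],
    [[0, 0, 0], 0, 0.2],
    [[-2, 0, 0], 0, 0.2],
    [[-4, 0, 0], 0, 0.2],
    [[-4, 0, -4], -0.17, 0.2],
    [[-4, 0, -9], -0.35, 0.2],
    [[-4, 0, -14], -0.52, 0.2],
    [[-4, 0, -19], -0.7, 0.2],
    [[-4, 0, -23], -0.87, 0.2],
    [[-4, 0, -25], -1.04, 0.2],
    [[-4, 0, -25], -1.22, 0.2],
    [[-4, 0, -25], -1.4, 0.2],
    [[-4, 0, -25], -1.571, 0.2],
    [[-4, 0, -25], -1.571, 0.2],
  ],
)

```text
time_s: 17.75
ee_pos: [564.8, 118.4, 205.2]
ee_rot: [171.1, 90.0, 153.2]
force: [-0.0, 1.3, 0.4]
gripper_width: 55.0
```

```bash
echo "[(9.2,-25.4,40.3,1.69),(11.5,0,0,0),(-9,0,0,0),(1,13.7,30.4,-.047),(2.6,0,.1,0),(.4,.08,0,0),(0,-.04,0,0),(-6.5,0,-25,-1.04),(3.5,-21.95,12.9,-.005),(0,0,0,.524),(0,0,0,.524),(-4,0,-25,-1.571)]" > calls.txt
python3 - <<'E'
from m import *
ft=avg('top',4);fs=avg('side',3);np.savez('f3.npz',t=ft,s=fs)
st=status.state();print(st['time_s'],st['ee_pos'],st['ee_rot'])
crop(np.clip((ft-5)*1.4,0,255).astype(np.uint8),386,247,56,44,14,'l_t.png');crop(np.clip((fs-5)*1.5,0,255).astype(np.uint8),354,287,56,46,14,'l_s.png')
E
python3 cmd.py 488.4 -119.7 200 72.4
```

```text
18.1 [564.82070825 118.3569861  205.25495901] [119.89135816  89.99570549 102.09311471]
cmd [564.83 118.39 205.28] 72.25 need [0.528, -25.005, -0.02] turn -0.003
```

View pics/l_t.png

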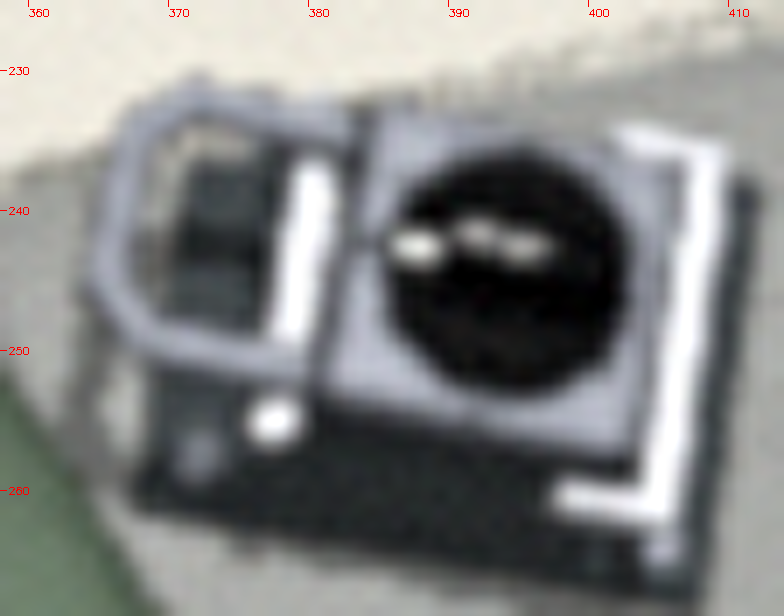

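View pics/l_s.png

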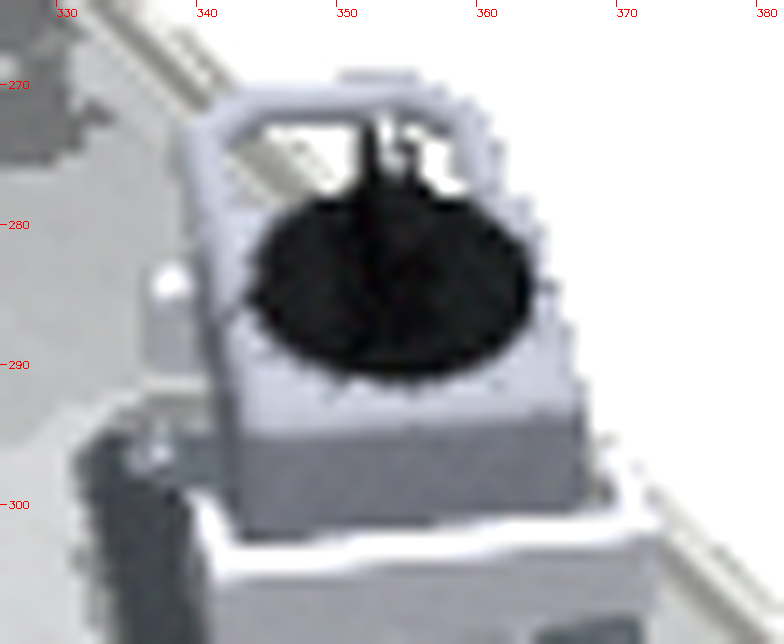

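```bash
python3 - <<'E'
from m import *
ft=np.load('f3.npz')['t']
b=cv2.GaussianBlur(ft[:,:,2]-ft[:,:,0],(0,0),.5)
c=poly(b,[(383.7,232.7),(406.3,237),(402.7,257.3),(381,253.0)],hw=1.5);print(c.round(1))
go('case',t,c,78,[(31,-30),(-31,-30),(-31,30),(31,30)])
A=t.plane(np.array([(389.8,241.4),(397,242.8)])-.5,105.5);d=A[0]-A[1];print('line',A.round(1),np.degrees(np.arctan2(d[1],d[0])))
B=t.plane(np.array((387.2,242.7))-.5,86)[0];d=B-[488.5,-119.7,0];print('blob',B,np.degrees(np.arctan2(d[1],d[0])))
for nm,im in(('chroma',b),('gray',ft.mean(2))):
  for a,e in (((366.9,235.5),(364.6,246.5)),((369.6,237),(367.4,247)),):
    l=edge(im,a,e,0,1.6); print(nm,(l[0]+.5).round(2),t.plane(l[0],64).round(1),l[2])
E
```

```text
rms [0.18, 0.15, 0.15, 0.12]
[[384.5 232.4]
 [406.8 236.6]
 [402.8 257.9]
 [381.1 252.9]]
case [ 488.7 -119.2] 70.25 [[-1.8, -0.2], [-0.2, 1.0], [1.0, 1.5], [1.0, -2.3]]
line [[ 494.7 -105.   105.5]
 [ 488.5 -122.9  105.5]] 70.86667481087567
blob [ 495.63767592 -101.31659115   86.        ] 68.78043846597303
chroma [365.89 242.13] [[508.8 -48.7  64. ]] 0.12086677
chroma [368.29 242.59] [[506.7 -55.   64. ]] 0.21673073
gray [366.42 241.87] [[509.3 -50.3  64. ]] 0.40076697
gray [369.18 242.54] [[506.5 -57.4  64. ]] 0.2322768
```

```bash
python3 - <<'E'
from m import *
z=np.load('f3.npz')
def W(x,y,zz,yaw=71.5,o=(488.4,-119.8)): 
    a=np.radians(yaw);return np.array([o[0]+x*np.cos(a)-y*np.sin(a),o[1]+x*np.sin(a)+y*np.cos(a),zz])
for n,c,u,v,k in(('t',t,378,243,16),('s',s,352,280,16)):
    im=np.clip((z[n]-5)*1.3,0,255).astype(np.uint8)
    w,h=46,36;u0,v0=int(u-w/2),int(v-h/2)
    C=cv2.resize(im[v0:v0+h,u0:u0+w],None,fx=k,fy=k,interpolation=cv2.INTER_CUBIC)[:,:,::-1].copy()
    def pt(P): q=c.proj(P)[0]; return tuple(int(round((q[i]+.5-(u0,v0)[i])*k)) for i in(0,1))
    for x in(69,73.5,78): cv2.line(C,pt(W(x,14.5,64)),pt(W(x,-14.5,64)),(0,0,255),1)
    for y in(28.5,19.5,-19.5,-28.5): cv2.line(C,pt(W(31,y,64)),pt(W(65,y,64)),(0,255,0),1)
    for q in [((31,30,78),(31,-30,78)),((31,-30,78),(-31,-30,78)),((-31,-30,78),(-31,30,78)),((-31,30,78),(31,30,78)),((33.5,35,57),(33.5,-35,57)),((-33.5,35,57),(-33.5,-35,57))]:
        cv2.line(C,pt(W(*q[0])),pt(W(*q[1])),(255,0,255),1)
    cv2.imwrite(f'pics/n_{n}.png',C)
E
```

```text
(no output)
```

View pics/n_t.png

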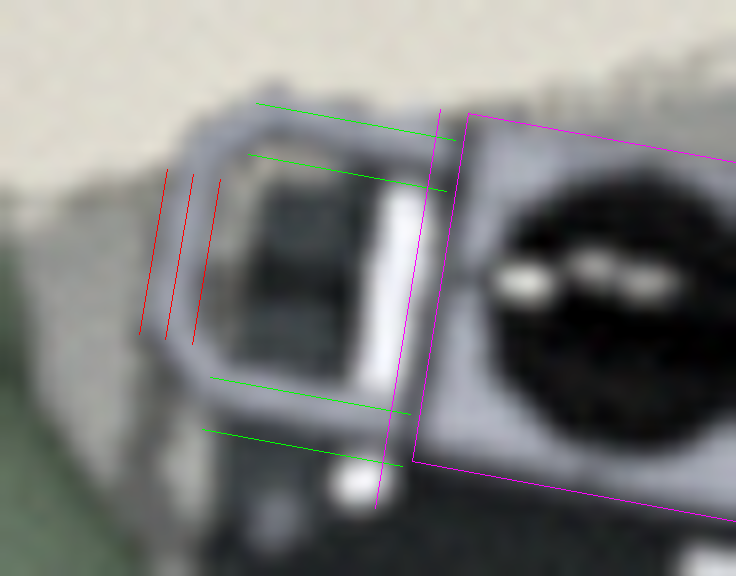

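View pics/n_s.png

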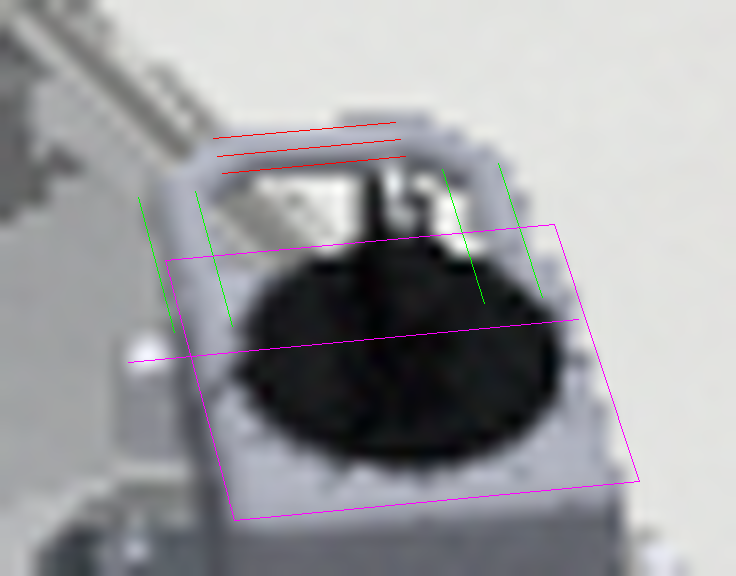

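```bash
cat > ov.py <<'E'
from m import *
def overlay(z,yaw,o,tag,e=0,off=(0,0)):
  def W(x,y,zz): 
    a=np.radians(yaw);return np.array([o[0]+x*np.cos(a)-y*np.sin(a),o[1]+x*np.sin(a)+y*np.cos(a),zz])
  for n,c,u,v,k in(('t',t,383,243,14),('s',s,352,285,14)):
    im=np.clip((z[n]-5)*1.3,0,255).astype(np.uint8)
    w,h=56,42;u0,v0=int(u-w/2),int(v-h/2)
    C=cv2.resize(im[v0:v0+h,u0:u0+w],None,fx=k,fy=k,interpolation=cv2.INTER_CUBIC)[:,:,::-1].copy()
    def pt(P): q=c.proj(P)[0]; return tuple(int(round((q[i]+.5-(u0,v0)[i])*k)) for i in(0,1))
    for x in(69+e,78+e): cv2.line(C,pt(W(x,14.5,64)),pt(W(x,-14.5,64)),(0,0,255),1)
    for y in(28.5,19.5,-19.5,-28.5): cv2.line(C,pt(W(31,y,64)),pt(W(65+e,y,64)),(0,255,0),1)
    for q in [((31,30,78),(31,-30,78)),((31,-30,78),(-31,-30,78)),((-31,-30,78),(-31,30,78)),((-31,30,78),(31,30,78)),((0,0,105.5),(30,0,105.5))]:
        cv2.line(C,pt(W(*q[0])),pt(W(*q[1])),(255,0,255),1)
    cv2.imwrite(f'pics/{tag}_{n}.png',C)
E
python3 -c "
from ov import *
overlay(np.load('f3.npz'),68.8,(488.4,-119.8),'o')"
```

```text
(no output)
```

View pics/o_t.png

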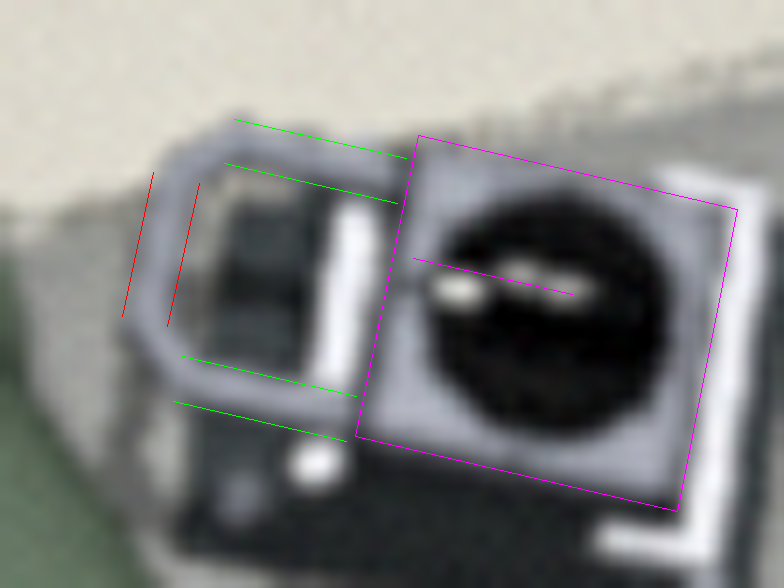

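View pics/o_s.png

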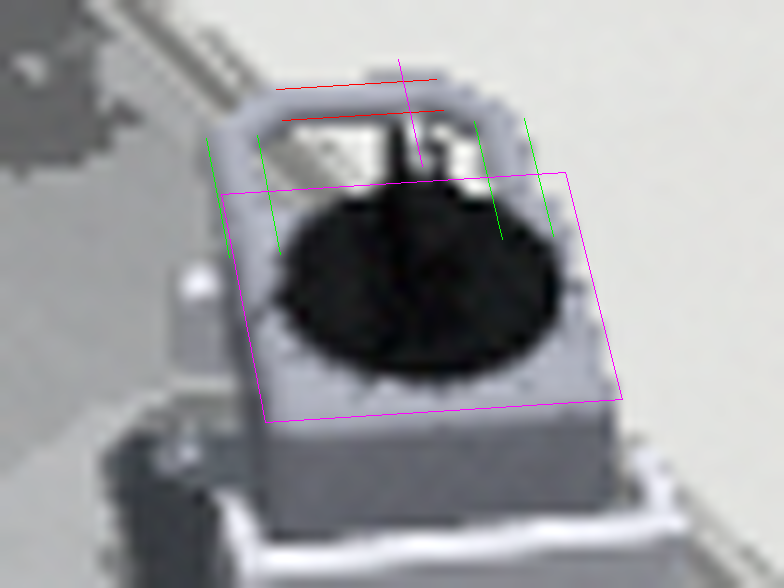

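```bash
python3 cmd.py 515 -51.3 160 69.3
```

```text
cmd [564.83 118.39 205.28] 72.25 need [4.528, -17.68, 0.428] turn 0.051
```

Request:
move_arm(
  moves=[
    [[0, -4, 0], 0.05, -0.45],
    [[0, -8.5, 0.2], 0.05, -0.45],
    [[0, -13, 0.4], 0.05, -0.45],
    [[0, -16.5, 0.4], 0.05, -0.45],
    [[0, -17.7, 0.4], 0.05, -0.45],
    [[1.5, -17.7, 0.4], 0.05, -0.45],
    [[3.5, -17.7, 0.4], 0.05, -0.45],
    [[4.5, -17.7, 0.4], 0.05, -0.45],
    [[4.5, -17.7, 0.4], 0.05, -0.45],
  ],
)

```text
time_s: 19.23
ee_pos: [514.4, -50.5, 159.1]
ee_rot: [-173.9, 89.9, 165.5]
force: [-0.4, -0.5, 1.1]
gripper_width: 25.4
```

```bash
python3 - <<'E'
from m import *
fs=avg('side',3);ft=avg('top',2)
st=status.state();print(st['time_s'],st['ee_pos'],st['force'],st['gripper_width'])
crop(np.clip((fs-5)*1.4,0,255).astype(np.uint8),350,267,66,50,12,'p_s.png');crop(np.clip((ft-5)*1.4,0,255).astype(np.uint8),375,245,66,50,12,'p_t.png')
E
```

```text
19.475 [515.12128205 -51.27912812 160.80006561] [-0.35676169 -0.74200527  0.77855013] 25.077187600646283
```

View pics/p_s.png

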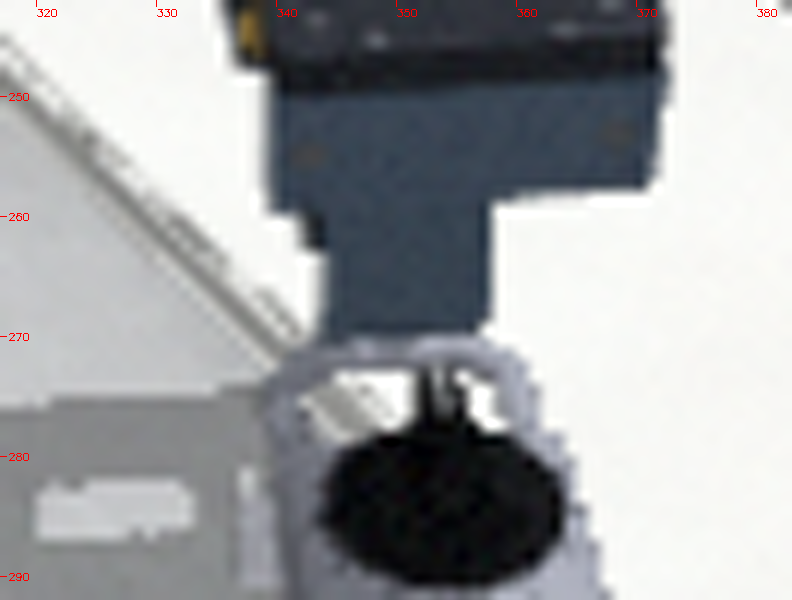

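View pics/p_t.png

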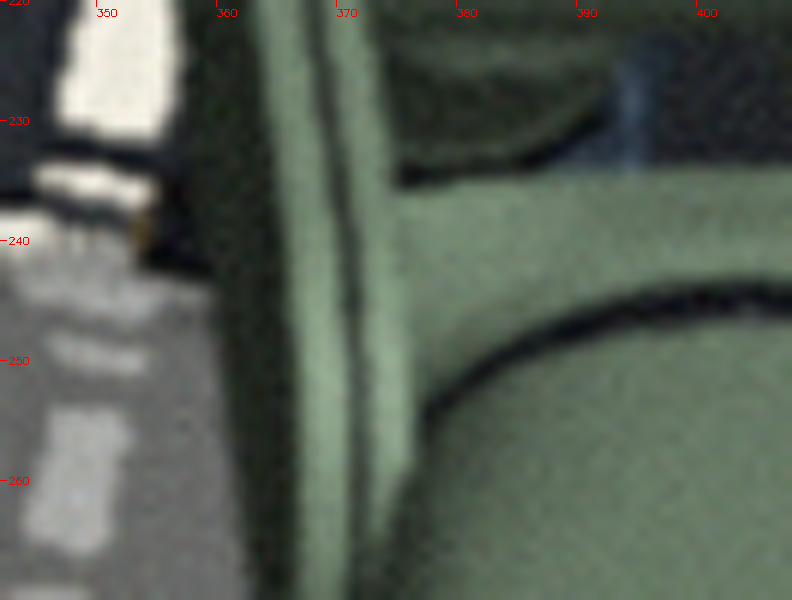

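Request:
move_arm(
  moves=[
    [[0.7, 0, 0], 0, -0.45],
    [[1.3, 0, 0], 0, -0.45],
    [[1.6, 0, 0], 0, -0.45],
    [[1.6, 0, 0], 0, -0.45],
  ],
  force=10,
)

```text
time_s: 19.98
ee_pos: [514.5, -51.4, 143.8]
ee_rot: [-174.6, 90.0, 164.8]
force: [0.7, 0.0, -0.0]
gripper_width: 25.1
```

Request:
move_arm(
  moves=[
    [[0.6, 0, 0], 0, -0.45],
    [[1.2, 0, 0], 0, -0.45],
    [[1.5, 0, 0], 0, -0.45],
    [[1.5, 0, 0], 0, -0.45],
    [[1.5, 0, 0], 0, -0.45],
  ],
)

```text
time_s: 20.6
ee_pos: [514.8, -51.4, 129.3]
ee_rot: [27.6, 90.0, 7.0]
force: [0.3, -0.6, 0.2]
gripper_width: 25.0
```

```bash
python3 - <<'E'
from m import *
fs=avg('side',3)
st=status.state();print(st['time_s'],st['ee_pos'],st['force'],st['torque'],st['gripper_width'])
crop(np.clip((fs-5)*1.4,0,255).astype(np.uint8),350,275,66,50,12,'q_s.png')
E
```

```text
20.75 [514.79020412 -51.38612019 129.42519055] [ 0.88506792 -0.52338692 -0.43896548] [ 0.03214785  0.02052714 -0.06510967] 25.516801568571278
```

View pics/q_s.png

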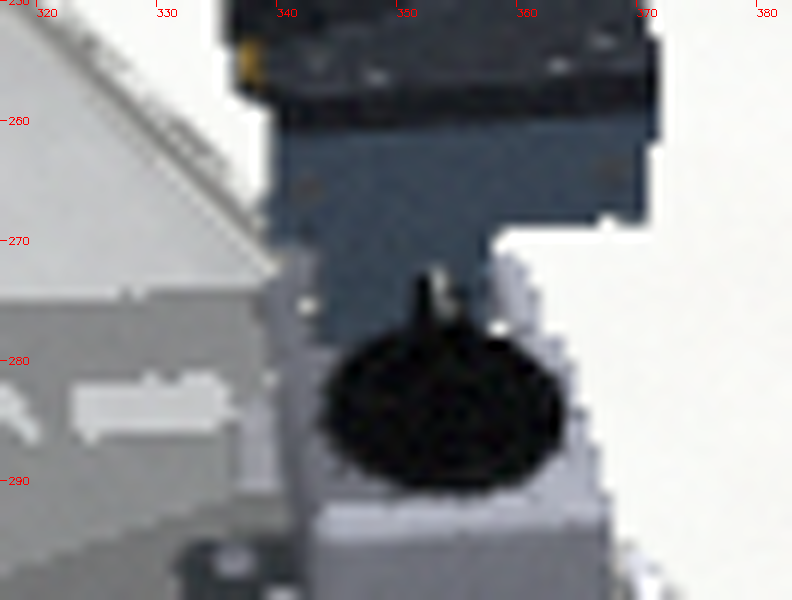

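Request:
move_arm(
  moves=[
    [[0, 0, 0], 0, -1],
    [[0, 0, 0], 0, -1],
    [[0, 0, 0], 0, -1],
    [[0, 0, 0], 0, -1],
    [[0, 0, 0], 0, -1],
  ],
  force=15,
)

```text
time_s: 21.38
ee_pos: [514.5, -51.5, 129.3]
ee_rot: [-150.5, 90.0, -171.2]
force: [-1.4, -1.5, 1.8]
gripper_width: 9.7
```

```bash
python3 - <<'E'
from m import *
fs=avg('side',2)
st=status.state();print(st['time_s'],st['ee_pos'],st['force'],st['torque'],st['gripper_width'])
crop(np.clip((fs-5)*1.4,0,255).astype(np.uint8),350,275,66,50,12,'r_s.png')
E
```

```text
21.475 [514.54979038 -51.45268613 129.24397898] [-1.58932944 -2.10298542  1.01936701] [-0.3032329   0.2315709  -0.05342328] 9.85772435307268
```

View pics/r_s.png

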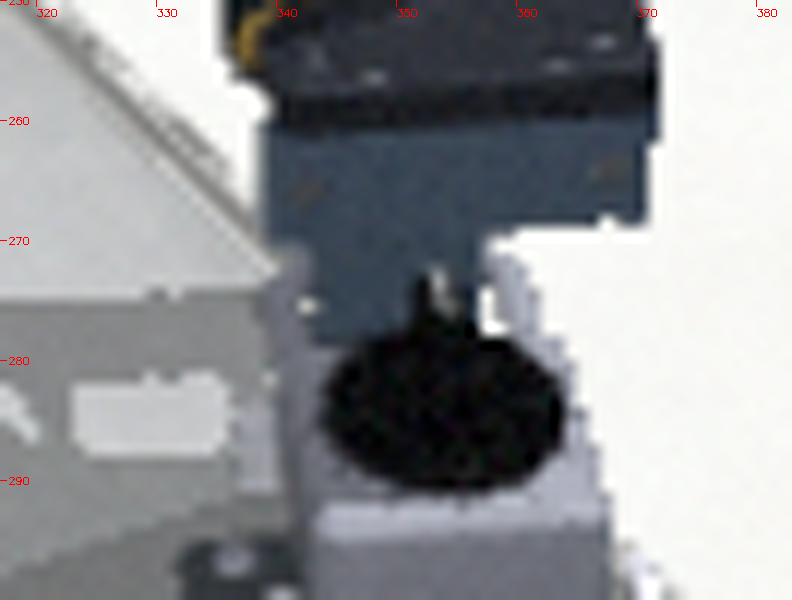

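Request:
move_arm(
  moves=[
    [[0, 0.2, 0], 0, -1],
    [[0, 0.4, -0.05], -0.01, -1],
    [[0, 0.6, -0.1], -0.015, -1],
    [[0, 0.8, -0.15], -0.02, -1],
    [[0, 1.0, -0.2], -0.02, -1],
    [[0, 1.0, -0.2], -0.02, -1],
  ],
)

```text
time_s: 22.22
ee_pos: [516.6, -41.2, 129.3]
ee_rot: [13.1, 90.0, -6.4]
force: [-0.0, -3.3, 0.3]
gripper_width: 9.6
```

```bash
cat > ch.py <<'E'
from m import *
import sys
fs=avg('side',3)
st=status.state();Rm=R.from_euler('xyz',st['ee_rot'],degrees=True).as_matrix()
print(st['time_s'],st['ee_pos'].round(2),'toolF',(Rm.T@st['force']).round(2),st['torque'].round(2),st['gripper_width'])
crop(np.clip((fs-5)*1.4,0,255).astype(np.uint8),350,275,66,50,12,sys.argv[1])
E
python3 ch.py s_s.png
```

```text
22.375 [516.52 -41.36 129.27] toolF [-0.13 -3.02  0.53] [-0.56  0.09  0.02] 9.765463511539528
```

View pics/s_s.png

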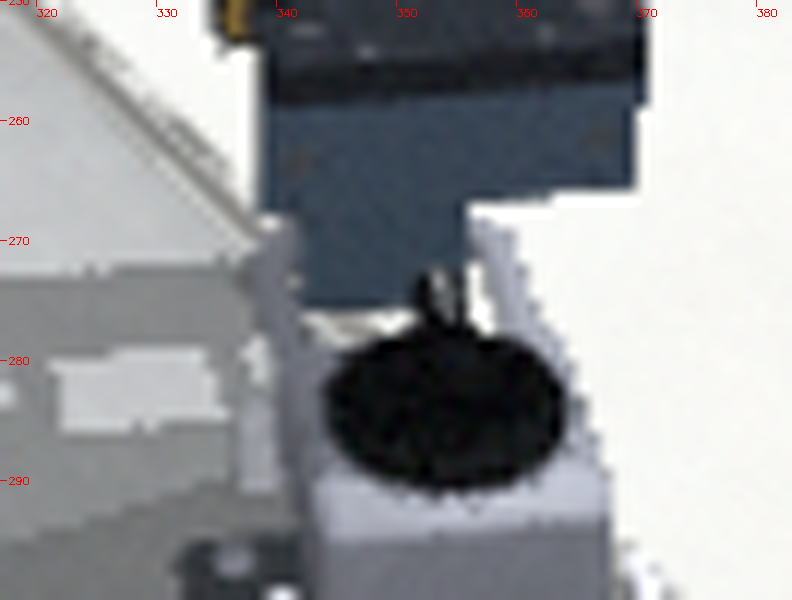

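Request:
move_arm(
  moves=[
    [[0, 0.2, -0.05], -0.01, -1],
    [[0, 0.4, -0.1], -0.01, -1],
    [[0, 0.5, -0.1], -0.01, -1],
    [[0, 0.5, -0.1], -0.01, -1],
  ],
)

```text
time_s: 22.88
ee_pos: [517.2, -36.2, 129.3]
ee_rot: [30.7, 90.0, 11.8]
force: [0.1, -3.5, 1.0]
gripper_width: 9.7
```

```bash
python3 ch.py t_s.png
```

```text
23.025 [517.19 -36.27 129.27] toolF [ 0.3  -4.31  0.97] [-0.66 -0.    0.1 ] 9.629102732651036
```

View pics/t_s.png

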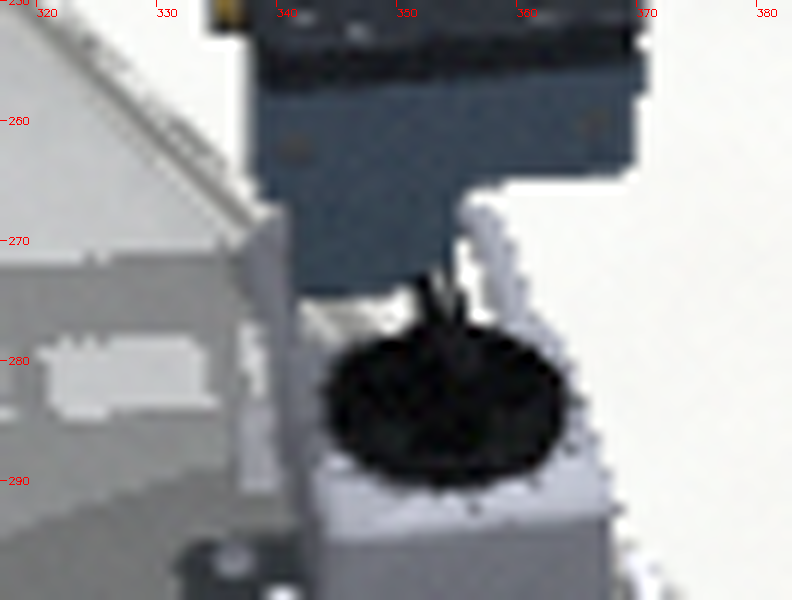

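Total 15 mm drawn, about 4 N. Continuing in 1 mm steps until the force jumps at the end stop.

Request:
move_arm(
  moves=[
    [[0, 0.1, 0], 0, -1],
    [[0, 0.2, 0], 0, -1],
    [[0, 0.2, 0], 0, -1],
    [[0, 0.2, 0], 0, -1],
  ],
)

```text
time_s: 23.52
ee_pos: [517.8, -34.4, 129.3]
ee_rot: [42.8, 90.0, 23.9]
force: [1.3, -4.6, 0.6]
gripper_width: 9.6
```

```bash
python3 ch.py u_s.png
```

```text
23.675 [517.75 -34.39 129.26] toolF [-0.43 -4.34  1.58] [-0.75 -0.08  0.12] 9.947251397700713
```

Request:
move_arm(
  moves=[
    [[0, 0.1, 0], 0, -1],
    [[0, 0.15, 0], 0, -1],
    [[0, 0.15, 0], 0, -1],
    [[0, 0.15, 0], 0, -1],
  ],
)

```text
time_s: 24.18
ee_pos: [517.8, -34.0, 129.1]
ee_rot: [-97.2, 89.9, -116.1]
force: [-1.6, -9.0, 0.8]
gripper_width: 9.8
```

```bash
python3 ch.py v_s.png
```

```text
24.325 [517.81 -33.97 129.12] toolF [-0.46 -8.32  1.68] [-1.54  0.16  0.11] 9.784941084152663
```

View pics/v_s.png

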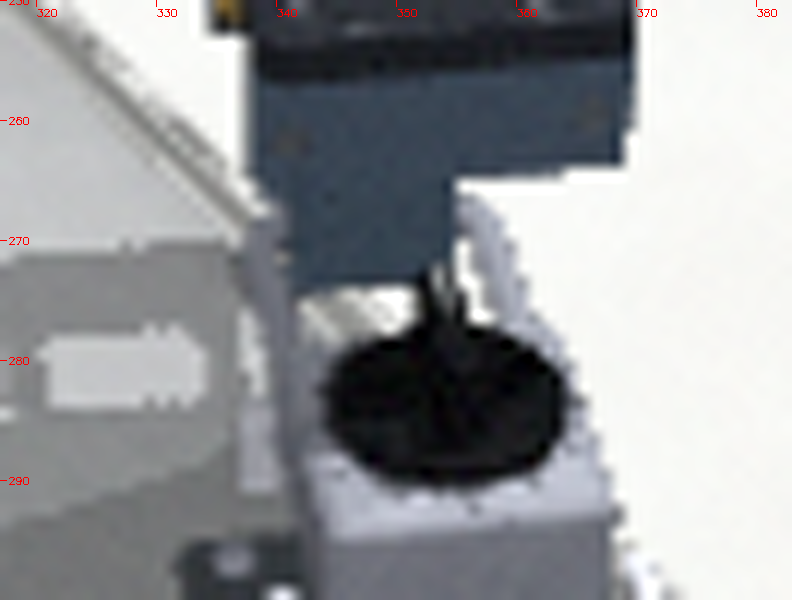

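```bash
python3 ch.py x_s.png; python3 - <<'E'
from m import *
f=viewer.grab_frame('side');cv2.imwrite('pics/fin_s.png',f[:,:,::-1])
f=viewer.grab_frame('top');cv2.imwrite('pics/fin_t.png',f[:,:,::-1])
E
```

```text
24.475 [517.8  -33.98 129.11] toolF [-1.34 -8.34  2.27] [-1.55  0.14  0.06] 9.172587041359312
```

View pics/fin_s.png

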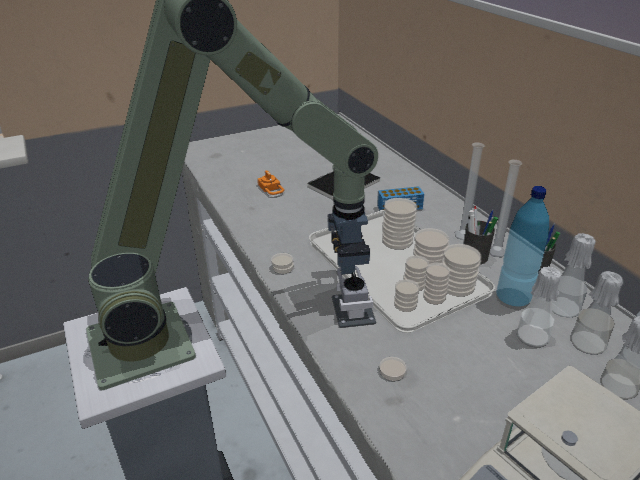

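View pics/fin_t.png

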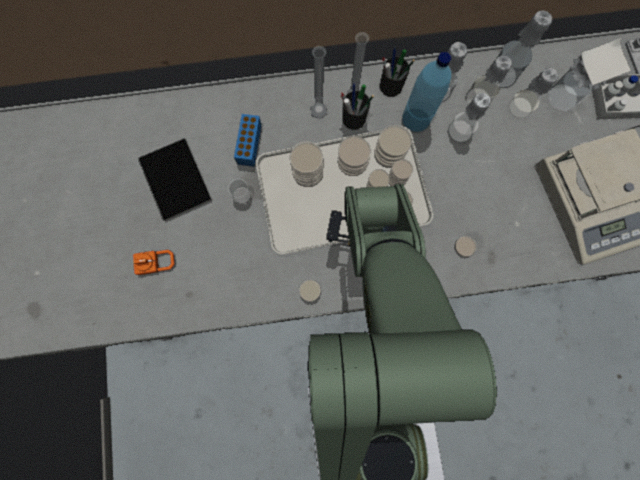

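The steady pull reads about 8.3 N. The bystanders have not moved: beaker (240,193), dishes (310,291) and (466,246), and orange look-alike (150,262). The padlock lies in the stand, so I'm handing in.

```bash
python3 -c "
from workcell import env,status
print(env.job_done()); print(status.state()['time_s'])"
```

```text
the job is handed in; nothing more can be done
None
the job is handed in; nothing more can be done
```

I put the grey padlock into the stand dial up, with the shackle over the end without ears, and let go of it. I then turned the dial clockwise two clicks to the releasing notch. I drew the shackle out and handed the job in at about 24.6 s, still holding it; I don't have the verdict.

**Dial:** after I let go, the pointer line measured about 69–71°. The case measured 70.3° by its edges and about 69° by the shackle overlay, so they agree to within about 2°.

**Shackle:** it followed the pull at about 3–4.5 N. After roughly 18 mm of tool travel (including a little sliding of the case in the stand) the force jumped to a steady 8.3 N. I took that as the 16 mm end stop; I did not measure how far the shackle itself moved.

**Padlock and bystanders:** the last side picture shows the padlock still in the stand. The beaker, both dishes and the orange look-alike had not moved.

**Checks that disagreed:**
- The two cameras and the arm's own position readings differed by 2–4 mm on where the padlock and shackle were, so I relied on the force readings at contact.
- Turning the dial twisted the case 2–3° within the stand's play. I could not confirm from above that the pull straightened it again, because the arm hid it.

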